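# Charge the slug feeder of an induction heater

## Task

Get the heater's slug feeder ready for the next batch: take the rusty bar end out of the chute and put it in the blue scrap bin, then load every steel slug from the bench flat into the open top end of the chute and push each one down under the keeper strips until it rests against the orange escapement stop or the slug before it. Only when all of them are home, click the red count lever over from its zero notch, one notch for each slug in the chute, and leave it sitting in that notch. Leave the tongs, hammer and tin where they lie.

Things in the scene. Friction and masses are not known exactly. Their poses are not given: they have to be found in the camera images.
- chute: Fixed steel chute of the feeder. Origin: mid-width on its floor at the uphill face of the orange stop, 90 mm above the bench. x points uphill along the floor (slope 0.21 rad), y across, z square to the floor; floor up to x = 370 mm. Slugs do not slide down by themselves. Solid green pedestal below, 66 mm wide, foot 104 mm; white coil box 66 mm above floor level from 85 mm downhill of the stop.
- chute_stop (a point): Foot of the escapement stop (same point and axes as the chute). The orange stop is 34 mm wide and 24 mm high. From here to 264 mm uphill the channel is 58 mm wide between walls, and keeper strips (30 to 34 mm above the floor) leave an open slit 47 mm wide along the middle: slugs slide below them but cannot be put in from above; closed fingers fit in the slit behind a slug.
- chute_load (a point): Point on the chute floor in the open loading part, 318 mm uphill of the stop; axes as the chute. The loading part runs from 264 to 370 mm uphill of the stop: no strips, side rails 14 mm high, flaring from 58 mm apart at its lower end to 68 mm at the top end, which has no end wall.
- slug1_mid (a point): Steel slug 1 (it may be absent): round sawn disc 52 mm in diameter and 26 mm high, dark side, bright flat faces, about 0.43 kg, lying flat on the bench at first. Point: its centre, 13 mm above its underside; z along its axis.
- slug2_mid (a point): Steel slug 2 (it may be absent): round sawn disc 52 mm in diameter and 26 mm high, dark side, bright flat faces, about 0.43 kg, lying flat on the bench at first. Point: its centre, 13 mm above its underside; z along its axis.
- slug3_mid (a point): Steel slug 3 (it may be absent): round sawn disc 52 mm in diameter and 26 mm high, dark side, bright flat faces, about 0.43 kg, lying flat on the bench at first. Point: its centre, 13 mm above its underside; z along its axis.
- slug4_mid (a point): Steel slug 4 (it may be absent): round sawn disc 52 mm in diameter and 26 mm high, dark side, bright flat faces, about 0.43 kg, lying flat on the bench at first. Point: its centre, 13 mm above its underside; z along its axis.
- slug5_mid (a point): Steel slug 5 (it may be absent): round sawn disc 52 mm in diameter and 26 mm high, dark side, bright flat faces, about 0.43 kg, lying flat on the bench at first. Point: its centre, 13 mm above its underside; z along its axis.
- crop_mid (a point): Centre of the rusty brown bar end left in the chute's loading part: a square bar piece 44 x 26 x 26 mm, about 0.24 kg; its x along its 44 mm length (roughly along the chute at first), z up. 13 mm above the side it lies on.
- scrap_bin: Blue open steel scrap bin, fixed, 130 x 130 mm outside, 55 mm high, walls and floor 4 mm. Origin: centre of its underside; z up.
- count_lever (a joint): Red thumb lever on the grey count box: hinge angle, 0 in the zero notch (leaning to the robot's right, red mark), growing as it goes over to the left. Six sprung notches, number k at 0.22 k rad (0 to 1.10); a spring plunger holds it and draws it into the nearer notch when let go; about 5 N at the pad clicks it over to the next. It can be clicked back too.
- lever_pad (a point): Centre of the red pad on the end of the count lever, 100 mm from the hinge: 26 mm along the hinge, 10 mm thick the way it swings, 32 mm long along the lever (84 to 116 mm from the hinge). Use count_pivot's axes, not this point's, which do not lie along the pad.
- count_pivot (a point): Hinge of the count lever, 50 mm above the bench, on the fixed count box (70 mm along x, 130 mm along y, 40 mm high). x is the hinge line, y the way the lever goes, z up. The lever leans (joint - 0.55) rad from z toward y; the pad's centre is 100 mm x (sin, cos) of that angle along (y, z). The notched quadrant reaches 62 mm from the hinge, the lever's plunger 79 mm.
- tongs_pivot (a point): Rivet of the smith's tongs lying on the bench, 380 mm long; a bystander.
- hammer_grip (a point): Handle of the hammer lying on the bench, 300 mm long; a bystander.
- tin_mid (a point): Middle of the small closed yellow tin of anti-scale compound standing on the bench beyond the chute, 60 mm in diameter, 45 mm high; a bystander.
There are look-alikes about, which are no part of the job. What is shaped like the part that bears slug5_mid but brown or purple is not meant. What is shaped like the part that bears slug1_mid but pink is not meant.

How it is judged:
By the outcome, as a careful person would: the job done as asked, in the order asked, and still so for the second after the job is handed in, with the robot touching nothing.
Of slug1, slug2, slug3, slug4, slug5 only 3 to 5 are there at a start; the rules pass over those that are not, and their reading is None.
At some moment in a run one of slug1, slug2, slug3, slug4, slug5 may be knocked a few centimetres aside while the robot is not near it.
Once in a run the grip may slacken for a moment while it holds something.
It also fails if it takes over 210 s, if anything falls off the work surface, if the arm or the gripper's body presses on something with over 40 N, if the wrist force passes 120 N, or if a joint passes its speed limit or range.

## Robot

A 6-joint arm with a two-finger parallel gripper is mounted at the origin on the work surface. World frame = base frame: x ahead of the robot, y to its left, z up, the work surface at z = 0. Lengths are in m, angles in degrees, forces in N, time in s.
With the tool pointing down it reaches from about 0.35 to 0.975 m from the base axis. Payload 4.9 kg.
Tool frame: the origin (TCP) lies at the centre of the arm's flange, where the gripper is bolted on; the fingertips stand 173 mm ahead of it and the grasp point (between the pads) lies 155 mm ahead of it; z points along the fingers, y is the direction in which the jaws open and shut (so a half turn about z gives the same grasp; the last joint's range is limited). The gripper opens to 85 mm and grips with 20 to 120 N. Pads are 22 mm wide; open, the fingers measure 114 mm over their backs; the gripper's body (76 mm by 85 mm) begins 54 mm behind the grasp point. The pads swing forward as they close: fully open they stand 13 mm farther back than shut.
Start: joints at [63.541, 3.019, 92.412, -0, 84.569, -6.818], TCP at [0.21, 0.589, 0.405] pointing down, gripper open.
Joint ranges: [-172.51, 172.51], [-57.92, 126.97], [3.15, 148.05], [-58.71, 238.71], [5.1, 150.11], [-179.66, 179.66]. Speed limits (degrees/s): [147.25, 147.25, 180, 180, 180, 180].

## Interface

Orientations are given as [roll, pitch, yaw] about the fixed x, y, z axes, in that order (R = Rz(yaw) Ry(pitch) Rx(roll)).
In Python, from rig import telemetry, viewer, order gives the robot as it stands.
- The arm moves only by the tool play_rows, never from a script. Its argument "rows" is a list of rows, each an object with "delta_pos": the shift along the tool's x, y, z in mm, a list of three; "twist": the turn about the tool's z in degrees. In form: [{"delta_pos": [x, y, z], "twist": twist}, ...]. A call has 1 to 5 rows; each row is the pose to reach, as a shift and turn from the pose commanded when the call began, along the tool's axes at that moment; what a row does not reach only later rows make up. A row lasts 1/8 s, in which the tool goes at most 62.5 mm and 10.7 degrees, less where a joint would pass 70% of its speed; a pose out of reach is approached as far as the arm can. A call with a gripper value outside its range is refused whole. "grip" is the closure, from 0 (fully open) to 1 (shut), set as the call begins (left out, the last holds). The fingers move at their own pace and stop on an object; the grip force is fixed at half the most. Time passes only in rows, so rows that repeat a pose let the fingers close. It gives the time, the measured TCP pose, the force and the opening at its end, in the units of the state.
- telemetry.get_obs(): the state, without advancing time (a new reading comes with each control period).
- viewer.capture(name): name is "scene" or "top" or "wrist"; returns a dict with "frame" (400x640x3 uint8, blue, green, red), "K" (3x3 intrinsics, pixels), "origin" and "attitude" of the camera in the world. Camera axes: x right, y up, looking along -z (the intrinsics and any distortion apply to the point x, -y, -z); pixel columns grow to the right and rows downward; lengths in m; the calibration is good to about 2 mm. A picture is of the moment at which its call begins. There is no depth.
- order.hand_in(): hands the job in, once; it reports no verdict.
The state is a dict: "clock": time; "qpos": joint angles; "joint_velocities": joint speeds; "tau": joint torques, N m; "tool_pos": TCP position; "tool_rot": TCP orientation; "wrist_force": force on the tool from outside, world axes, zero at the start; "ft_torque": the same for the moment, N m; "grip_width": finger opening in m.
Only numpy, scipy, OpenCV 4.12 (cv2) and the standard library are available. Lean on these libraries where they do the work, as an engineer would, in place of code of your own. Each camera call takes 0.05 s, during which the arm holds its last target.

## Working session

There is one attempt and no reset: what is moved stays moved. The work goes in short steps, Python scripts to look and compute and a tool call to move; the robot and the scene stay as the last step left them, time stands still between calls to the robot, and variables do not carry over. Pictures are saved under pics/ and viewed, and the job is handed in when it is done.

Besides the shell and the picture viewer there is one more tool, called after "Emit:" as a command line: name --argument value ..., lists and objects as JSON in quotes. play_rows: Moves the arm, as the interface text tells. Its arguments: {"type":"object","properties":{"rows":{"type":"array","items":{"type":"object","properties":{"delta_pos":{"type":"array","items":{"type":"number"}},"twist":{"type":"number"}}}},"grip":{"type":"number"}},"required":["rows"]}

```bash
ls; mkdir -p pics
python3 - <<'E'
from rig import telemetry, viewer
import cv2
o=telemetry.get_obs(); print(o)
for n in("scene","top","wrist"):
    c=viewer.capture(n); cv2.imwrite(f"pics/{n}0.png",c["frame"]); print(n,c["K"],c["origin"],c["attitude"],[k for k in c])
E
```

```text
pics
{'clock': 0.0, 'qpos': array([ 6.35401858e+01,  3.05857100e+00,  9.24933492e+01, -1.11409764e-03,
        8.45682600e+01, -6.81601110e+00]), 'joint_velocities': array([ 0.01870482, -0.15298001, -0.01624625, -0.08565346,  0.12223993,
       -0.03743454]), 'tau': array([ 5.50229543e-04, -3.93697286e+01, -3.70171773e+01, -2.33061082e-04,
        7.05918777e-03,  3.35082788e-06]), 'tool_pos': array([0.20996557, 0.58839016, 0.40343533]), 'tool_rot': array([-1.79880538e+02, -1.31621150e-02,  1.60356290e+02]), 'wrist_force': array([0.29446734, 0.04449669, 0.79838675]), 'ft_torque': array([0.02309272, 0.0330224 , 0.0153247 ]), 'grip_width': 0.08495967083902102}
scene [[474.7910807    0.         323.13313728]
 [  0.         474.7910807  205.63830857]
 [  0.           0.           1.        ]] [1.52103695 0.23528054 1.1426269 ] [ 44.71360966   0.70189746 104.84982698] ['frame', 'K', 'origin', 'attitude']
top [[397.46153095   0.         321.03915095]
 [  0.         397.46153095 196.27077299]
 [  0.           0.           1.        ]] [ 0.44485455 -0.03111458  1.30941679] [  5.61434828   0.61419295 -89.94716132] ['frame', 'K', 'origin', 'attitude']
wrist [[286.24810611   0.         322.91946232]
 [  0.         286.24810611 204.24541925]
 [  0.           0.           1.        ]] [0.13242298 0.6161886  0.37312257] [-18.50730915   0.0791564   70.38180937] ['frame', 'K', 'origin', 'attitude']
```

View pics/scene0.png

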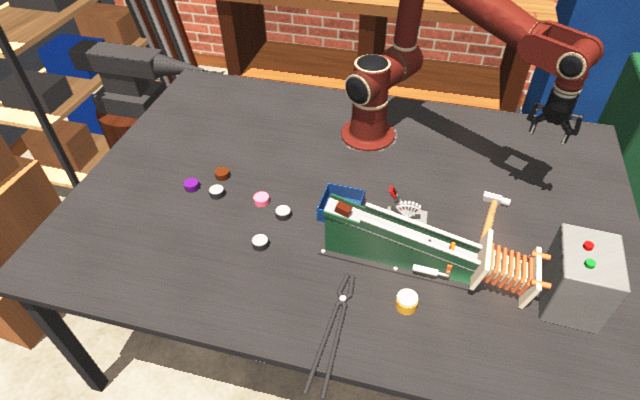

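View pics/top0.png

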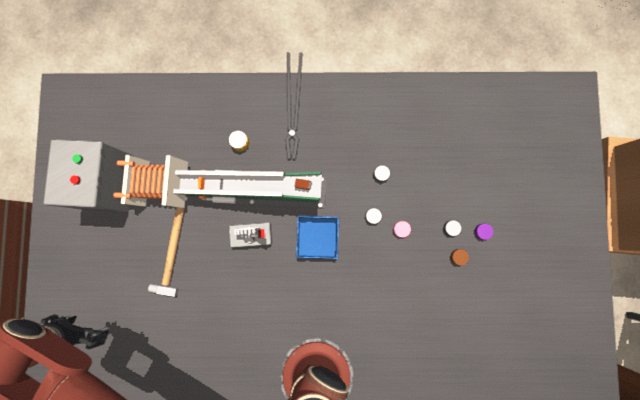

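View pics/wrist0.png

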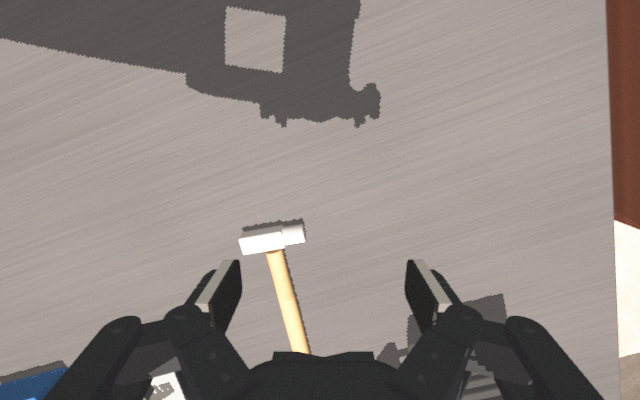

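```bash
cat > h.py <<'E'
import numpy as np, cv2
from scipy.spatial.transform import Rotation as Ro
def R(a): return Ro.from_euler('xyz',a,degrees=True).as_matrix()
def ray(c,u,v):
    K=c["K"]; d=np.array([(u-K[0,2])/K[0,0],-(v-K[1,2])/K[1,1],-1.])
    return np.array(c["origin"]),R(c["attitude"])@d
def onz(c,u,v,z):
    o,d=ray(c,u,v); return o+d*(z-o[2])/d[2]
def proj(c,p):
    q=R(c["attitude"]).T@(np.array(p)-c["origin"]); K=c["K"]
    return np.array([K[0,2]+K[0,0]*q[0]/-q[2], K[1,2]-K[1,1]*q[1]/-q[2]])
def tri(obs):
    A=np.zeros((3,3));b=np.zeros(3)
    for c,u,v in obs:
        o,d=ray(c,u,v); d=d/np.linalg.norm(d); M=np.eye(3)-np.outer(d,d); A+=M;b+=M@o
    p=np.linalg.solve(A,b); return p,[proj(c,p)-[u,v] for c,u,v in obs]
def blobs(mask,mn=20):
    n,l,s,ce=cv2.connectedComponentsWithStats(mask.astype(np.uint8))
    return [(ce[i].round(1),s[i].tolist()) for i in range(1,n) if s[i][4]>=mn]
def delta(p,yaw,o=None):
    """tool delta (mm) + twist to bring TCP to p (m) w/ yaw"""
    from rig import telemetry
    o=o or telemetry.get_obs()
    r=R(o["tool_rot"]); d=r.T@(np.array(p)-o["tool_pos"])*1000
    tw=None
    if yaw is not None:
        tw=-(yaw-o["tool_rot"][2]); tw=(tw+90)%180-90
    return d.round(1),tw
def cap(n,name=None,crop=None,s=1):
    from rig import viewer
    c=viewer.capture(n)
    if name:
        f=c["frame"]
        if crop: x0,y0,x1,y1=crop; f=f[y0:y1,x0:x1]
        cv2.imwrite(f"pics/{name}.png",cv2.resize(f,None,fx=s,fy=s,interpolation=cv2.INTER_CUBIC))
    return c
E
python3 - <<'E'
from h import *
c=cap("top","topA",(160,150,340,270),4); 
s=cap("scene","sceneA",(310,170,510,310),4)
for n,cc in(("top",c),("scene",s)):
    hsv=cv2.cvtColor(cc["frame"],cv2.COLOR_BGR2HSV); h,S,V=cv2.split(hsv)
    print(n,"bright")
    for ce,st in blobs((V>150)&(S<50)&(np.indices(V.shape)[0]<330),15):
        if st[4]<700: print(ce,st,onz(cc,*ce,0.026).round(4))
    print("blue");
    for ce,st in blobs((h>100)&(h<125)&(S>150)&(V>60),150): print(ce,st,onz(cc,*ce,0.055).round(4))
    print("red/or")
    for ce,st in blobs(((h<12)|(h>172))&(S>150)&(V>60),12): print(ce,st,onz(cc,*ce,0.12).round(4))
E
```

```text
top bright
[86.2  3.5] [83, 0, 7, 8, 15] [1.2355 0.789  0.026 ]
[96.2  1.9] [92, 0, 9, 6, 19] [1.2411 0.7548 0.026 ]
[101.8   5.8] [97, 1, 12, 11, 30] [1.2269 0.7346 0.026 ]
[112.6   3. ] [110, 0, 6, 7, 15] [1.2368 0.6979 0.026 ]
[165.5   4.1] [158, 0, 17, 11, 80] [1.2318 0.5156 0.026 ]
[350.4   4.8] [348, 1, 6, 10, 18] [ 1.2258 -0.1166  0.026 ]
[371.4   3.7] [366, 0, 11, 8, 29] [ 1.2293 -0.188   0.026 ]
[441.7   2.6] [435, 0, 16, 9, 76] [ 1.2319 -0.4265  0.026 ]
[358.7  10.9] [354, 3, 10, 15, 39] [ 1.2037 -0.1446  0.026 ]
[415.   8.] [411, 3, 9, 12, 32] [ 1.2131 -0.3356  0.026 ]
[11.1  9.2] [9, 7, 6, 6, 18] [1.2164 1.0473 0.026 ]
[104.5   8.7] [102, 6, 7, 8, 15] [1.2164 0.7248 0.026 ]
[343.2  10.3] [340, 7, 9, 7, 20] [ 1.2062 -0.092   0.026 ]
[374.4   9.2] [367, 7, 16, 6, 27] [ 1.2095 -0.1979  0.026 ]
[400.8  10.3] [398, 6, 7, 10, 26] [ 1.2051 -0.2873  0.026 ]
[138.4  13.1] [136, 9, 6, 8, 17] [1.1999 0.6074 0.026 ]
[189.1  13.9] [186, 11, 7, 7, 16] [1.1961 0.4334 0.026 ]
[210.8  15.5] [206, 10, 9, 10, 24] [1.19  0.359 0.026]
[89.8 14.2] [83, 12, 14, 5, 23] [1.1968 0.7743 0.026 ]
[10
[... 6249 characters left out ...]
76, 4, 7, 16] [-0.0166 -0.8445  0.12  ]
[368.4 131.5] [342, 107, 52, 43, 1062] [0.1451 0.0251 0.12  ]
[114.2 126. ] [97, 113, 40, 34, 644] [ 0.3356 -0.8849  0.12  ]
[ 17.9 145.3] [14, 143, 10, 6, 23] [ 0.5195 -1.1523  0.12  ]
[ 17.1 153.2] [13, 152, 9, 3, 12] [ 0.5577 -1.1243  0.12  ]
[221.6 173.1] [215, 167, 14, 14, 149] [ 0.4821 -0.3961  0.12  ]
[392.3 191.5] [389, 186, 7, 12, 50] [0.4329 0.1567 0.12  ]
[342.8 208.3] [335, 201, 16, 15, 152] [0.542 0.024 0.12 ]
[588.  245.4] [583, 241, 11, 10, 73] [0.5159 0.7161 0.12  ]
[528.2 259.2] [527, 257, 3, 5, 12] [0.607  0.5546 0.12  ]
[448.5 268. ] [447, 265, 5, 6, 15] [0.6902 0.3486 0.12  ]
[524.4 288. ] [522, 285, 7, 8, 18] [0.707  0.5418 0.12  ]
```

View pics/topA.png

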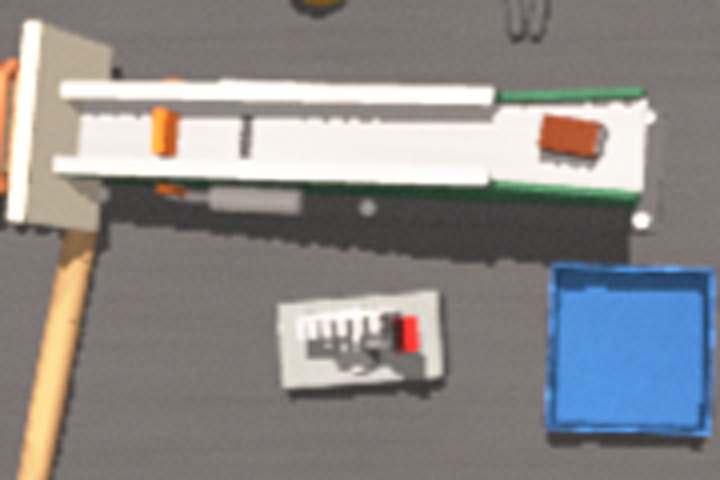

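View pics/sceneA.png

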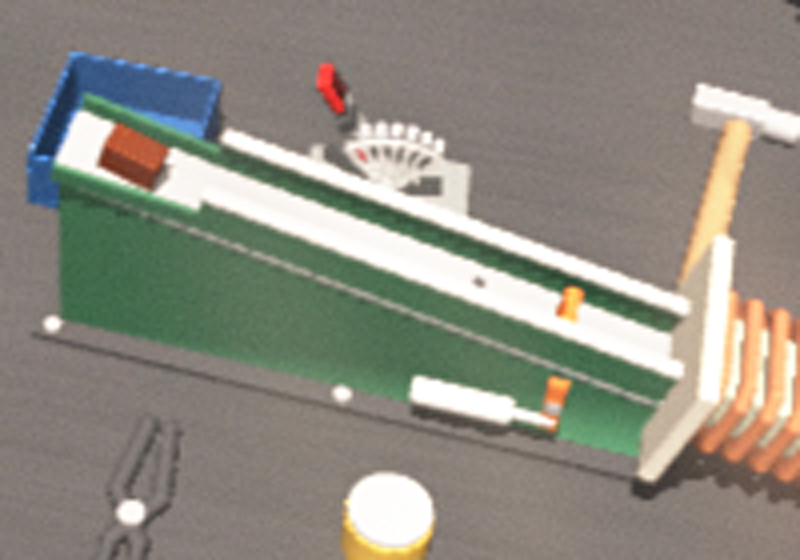

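Run:
```python
from h import *
t=cap("top");s=cap("scene")
# floor end corners, stop foot, in top
a=onz(t,321.3,175.5,.167);b=onz(t,320,198,.167);m=(a+b)/2
st=onz(t,204.5,182.7,.09)
print("end corners",a.round(4),b.round(4),np.linalg.norm(a-b));print("endmid",m,"stopfoot",st,np.linalg.norm((m-st)[:2]),"want",.37*np.cos(.21))
# strip ends in top : (495,82),(495,105) / (490,165),(490,187)
z=.178
for u,v in((495,82),(495,105),(490,165),(490,187),(62,82),(55,173)): print((u,v),onz(t,160+u/4,150+v/4,z if u>100 else .09+.033).round(4))
print("crop",tri([(t,301.7,183.6),(s,342.8,208.3)]))
print("lever",tri([(t,261.4,233.3),(s,392.3,191.5)]))
for k in((372+0,1),):pass
```

```text
end corners [ 0.6177 -0.0195  0.167 ] [ 0.5521 -0.0158  0.167 ] 0.065712481945898
endmid [ 0.58494144 -0.01761706  0.167     ] stopfoot [0.6070858  0.34377188 0.09      ] 0.36206675407198124 want 0.36187143844793485
(495, 82) [0.6307 0.0887 0.178 ]
(495, 105) [0.614  0.0885 0.178 ]
(490, 165) [0.5706 0.0916 0.178 ]
(490, 187) [0.5547 0.0915 0.178 ]
(62, 82) [0.64   0.4229 0.123 ]
(55, 173) [0.5707 0.4256 0.123 ]
crop (array([0.59337272, 0.03603745, 0.17395799]), [array([ 0.30606091, -0.07323183]), array([ 0.31777412, -0.00444082])])
lever (array([0.45055761, 0.15752123, 0.13638866]), [array([-0.16937583,  0.03646317]), array([-0.16522351,  0.01514904])])
```

Run:
```python
from h import *
print(delta([.595,.05,.46],86.5))
```

```text
(array([-543.6, -377.9,  -55.4]), np.float64(73.86065062760545))
```

Emit:
play_rows --rows '[{"delta_pos": [-40,-28,-20],"twist": 0},{"delta_pos": [-85,-60,-45],"twist": 0},{"delta_pos": [-130,-90,-55],"twist": 0},{"delta_pos": [-175,-122,-55],"twist": 0},{"delta_pos": [-220,-153,-55],"twist": 0}]'

```text
clock: 0.98
tool_pos: [0.3665, 0.369, 0.4602]
tool_rot: [179.9, 0.0, 160.4]
wrist_force: [0.8, -0.6, 0.2]
grip_width: 0.0856
```

Emit:
play_rows --rows '[{"delta_pos": [-45,-31,0],"twist": 0},{"delta_pos": [-90,-62,0],"twist": 0},{"delta_pos": [-135,-93,0],"twist": 0},{"delta_pos": [-180,-125,0],"twist": 0},{"delta_pos": [-225,-156,0],"twist": 0}]'

```text
clock: 1.6
tool_pos: [0.526, 0.1464, 0.4599]
tool_rot: [180.0, 0.0, 160.3]
wrist_force: [0.6, 0.3, 0.4]
grip_width: 0.0851
```

Emit:
play_rows --rows '[{"delta_pos": [-45,-31,0],"twist": 8},{"delta_pos": [-90,-62,0],"twist": 18},{"delta_pos": [-98,-69,0],"twist": 28},{"delta_pos": [-98,-69,0],"twist": 38},{"delta_pos": [-98,-69,0],"twist": 48}]'

```text
clock: 2.22
tool_pos: [0.5946, 0.0496, 0.4596]
tool_rot: [-180.0, -0.0, 112.0]
wrist_force: [-0.2, 0.1, 0.4]
grip_width: 0.0853
```

Emit:
play_rows --rows '[{"delta_pos": [0,0,0],"twist": 9},{"delta_pos": [0,0,0],"twist": 18},{"delta_pos": [0,0,0],"twist": 26},{"delta_pos": [0,0,0],"twist": 26}]'

```text
clock: 2.72
tool_pos: [0.5944, 0.0501, 0.4596]
tool_rot: [-180.0, -0.0, 86.5]
wrist_force: [0.2, -0.1, -1.0]
grip_width: 0.0853
```

Run:
```python
from h import *
from rig import telemetry
o=telemetry.get_obs();print(o["clock"],o["tool_pos"],o["tool_rot"],o["qpos"])
c=cap("wrist","w1")
```

```text
2.725 [0.59440804 0.05010715 0.45963543] [-1.79992616e+02 -4.42687677e-04  8.64532966e+01] [-2.32707199e+00 -2.36413890e+00  9.26086268e+01  5.99766316e-04
  8.97628852e+01  1.21962883e+00]
```

View pics/w1.png

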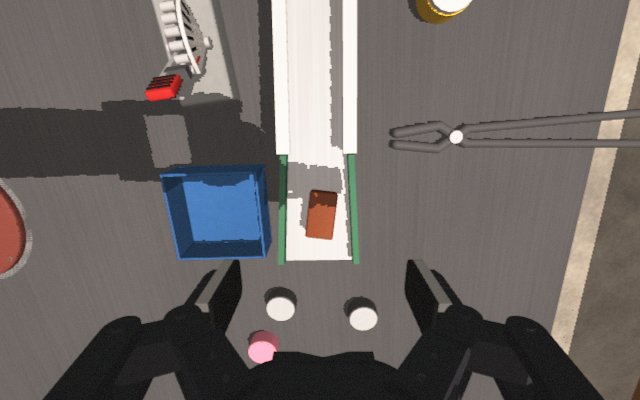

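Run:
```python
from h import *
c=cap("wrist","w1z",(260,140,380,280),5)
print(onz(c,287,261,.167),onz(c,352,261,.167))
for z,pts in((.178,[(276,153),(287,153),(344,153),(357,153)]),(.20,[])):
    for p in pts: print(p,onz(c,*p,z).round(4))
hsv=cv2.cvtColor(c["frame"],cv2.COLOR_BGR2HSV); h,S,V=cv2.split(hsv)
m=(((h<12)|(h>172))&(S>120)&(V>40)).astype(np.uint8); m[:180]=0;m[250:]=0;m[:,:290]=0;m[:,345:]=0
p=cv2.minAreaRect(np.argwhere(m)[:,::-1].astype(np.float32));print(p,cv2.boxPoints(p))
print("bin",[onz(c,*q,.055).round(4) for q in((162,175),(265,166),(270,258),(178,258))])
```

```text
[ 0.5526788  -0.01505682  0.167     ] [ 0.61979235 -0.0191525   0.167     ]
(276, 153) [0.5557 0.0977 0.178 ]
(287, 153) [0.5653 0.0971 0.178 ]
(344, 153) [0.615  0.0941 0.178 ]
(357, 153) [0.6263 0.0934 0.178 ]
((321.0394287109375, 214.00473022460938), (26.926820755004883, 46.94321823120117), 6.842773914337158) [[304.87537 235.70505]
 [310.46844 189.09622]
 [337.2035  192.30441]
 [331.6104  238.91324]]
bin [array([0.3797, 0.0612, 0.055 ]), array([0.5182, 0.0649, 0.055 ]), array([ 0.5085, -0.0714,  0.055 ]), array([ 0.3735, -0.0631,  0.055 ])]
```

View pics/w1z.png

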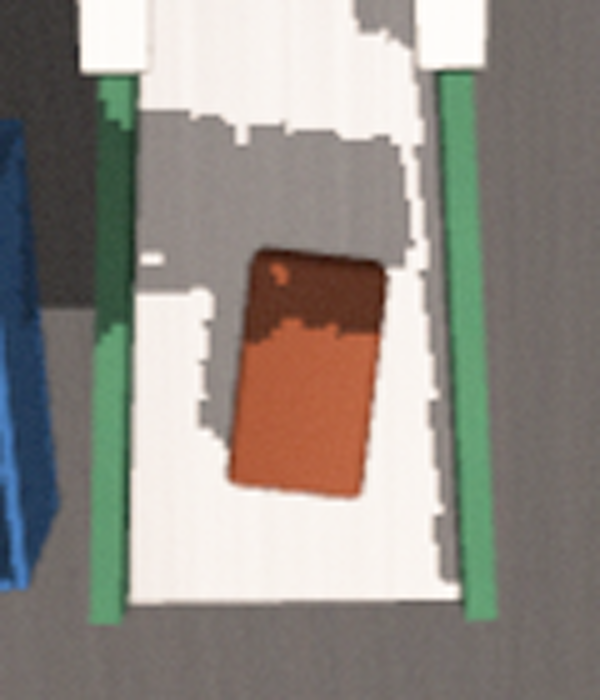

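Run:
```python
from h import *
from rig import viewer
c=viewer.capture("wrist")
p=onz(c,321,214,.181);print(p)
for q in((305,236),(331.6,239),(337,195)):print(onz(c,*q,.181))
print(delta([p[0],p[1],.345],79.7))
```

```text
[0.59145783 0.03975491 0.181     ]
[0.57488837 0.01844751 0.181     ]
[0.59993791 0.01377732 0.181     ]
[0.60706037 0.05716514 0.181     ]
(array([-10.5,  -2.3, 114.7]), np.float64(6.760423009198888))
```

Emit:
play_rows --rows '[{"delta_pos": [-6,-2,30],"twist": 3},{"delta_pos": [-12,-2,60],"twist": 7},{"delta_pos": [-13,-2,75],"twist": 7},{"delta_pos": [-13,-2,85],"twist": 7},{"delta_pos": [-13,-2,90],"twist": 7}]' --grip 0.4

```text
clock: 3.5
tool_pos: [0.5918, 0.0374, 0.3699]
tool_rot: [180.0, -0.0, 79.4]
wrist_force: [0.3, 0.2, 0.3]
grip_width: 0.0511
```

Run:
```python
from h import *
from rig import telemetry
print(telemetry.get_obs()["grip_width"])
c=cap("wrist","w2")
print(delta([.591,.037,.345],79.7))
```

```text
0.05108667557165347
(array([-0.5, -0.6, 24.5]), np.float64(-0.29400531050301026))
```

View pics/w2.png

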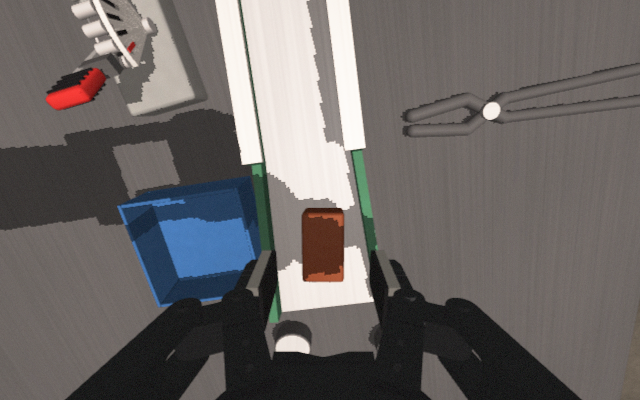

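Emit:
play_rows --rows '[{"delta_pos": [-1,-1,12],"twist": 0},{"delta_pos": [-1,-1,20],"twist": 0},{"delta_pos": [-1,-1,24],"twist": 0},{"delta_pos": [-1,-1,24],"twist": 0}]'

```text
clock: 4.05
tool_pos: [0.5903, 0.0365, 0.3452]
tool_rot: [-180.0, 0.0, 79.4]
wrist_force: [-0.2, 0.9, 0.1]
grip_width: 0.0515
```

Emit:
play_rows --rows '[{"delta_pos": [0,0,0],"twist": 0},{"delta_pos": [0,0,0],"twist": 0},{"delta_pos": [0,0,0],"twist": 0},{"delta_pos": [0,0,0],"twist": 0}]' --grip 1

```text
clock: 4.55
tool_pos: [0.5907, 0.0365, 0.3465]
tool_rot: [179.9, -0.0, 79.4]
wrist_force: [-0.1, 0.7, 2.9]
grip_width: 0.0241
```

Emit:
play_rows --rows '[{"delta_pos": [0,0,-4],"twist": 0},{"delta_pos": [0,0,-10],"twist": 0},{"delta_pos": [0,0,-20],"twist": 0},{"delta_pos": [0,0,-35],"twist": 0},{"delta_pos": [0,0,-50],"twist": 0}]'

```text
clock: 5.18
tool_pos: [0.5905, 0.0365, 0.3972]
tool_rot: [179.9, -0.0, 79.4]
wrist_force: [-0.7, 0.7, -2.6]
grip_width: 0.0241
```

Run:
```python
from h import *
c=cap("wrist","w3")
p=[onz(c,*q,.055) for q in((162,175),)]
print(delta([.443,-.004,.35],None))
```

```text
(array([ -67.1, -138.3,   49.3]), None)
```

View pics/w3.png

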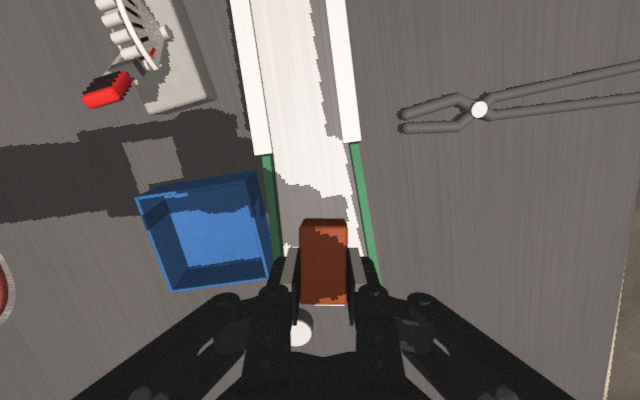

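Emit:
play_rows --rows '[{"delta_pos": [-20,-42,0],"twist": 0},{"delta_pos": [-42,-88,0],"twist": 0},{"delta_pos": [-62,-128,0],"twist": 0},{"delta_pos": [-67,-138,20],"twist": 0},{"delta_pos": [-67,-138,60],"twist": 0}]'

```text
clock: 5.85
tool_pos: [0.4425, -0.0043, 0.3382]
tool_rot: [179.6, -0.0, 79.3]
wrist_force: [0.3, -0.1, -2.8]
grip_width: 0.0242
```

Emit:
play_rows --rows '[{"delta_pos": [0,0,45],"twist": 0},{"delta_pos": [0,0,80],"twist": 0},{"delta_pos": [0,0,110],"twist": 0},{"delta_pos": [0,0,124],"twist": 0},{"delta_pos": [0,0,124],"twist": 0}]'

```text
clock: 6.48
tool_pos: [0.4423, -0.0039, 0.2114]
tool_rot: [-179.9, 0.0, 79.4]
wrist_force: [-0.7, -0.1, -2.9]
grip_width: 0.0239
```

Run:
```python
from h import *
c=cap("wrist","w4")
```

```text
(no output)
```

View pics/w4.png

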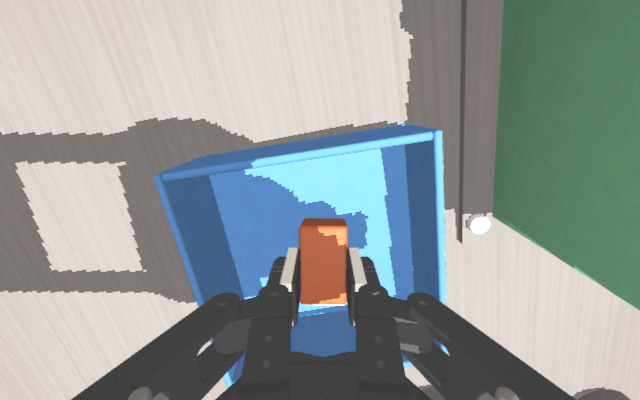

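Bar held inside the bin walls. Release.

Emit:
play_rows --rows '[{"delta_pos": [0,0,0],"twist": 0},{"delta_pos": [0,0,0],"twist": 0},{"delta_pos": [0,0,0],"twist": 0}]' --grip 0.45

```text
clock: 6.9
tool_pos: [0.4429, -0.004, 0.2128]
tool_rot: [179.9, 0.0, 79.4]
wrist_force: [-0.2, -0.4, -0.1]
grip_width: 0.047
```

Emit:
play_rows --rows '[{"delta_pos": [0,0,-30],"twist": 0},{"delta_pos": [0,0,-80],"twist": 0},{"delta_pos": [0,0,-140],"twist": 0},{"delta_pos": [0,0,-190],"twist": 0},{"delta_pos": [0,0,-200],"twist": 0}]' --grip 0

```text
clock: 7.52
tool_pos: [0.443, -0.004, 0.417]
tool_rot: [179.5, -0.0, 79.4]
wrist_force: [0.0, -0.0, -0.2]
grip_width: 0.0856
```

Run:
```python
from h import *
c=cap("wrist","w5")
t=cap("top","t5",(220,140,540,290),2.4)
for cc in(t,):
    hsv=cv2.cvtColor(cc["frame"],cv2.COLOR_BGR2HSV); h,S,V=cv2.split(hsv)
    for ce,st in blobs((V>150)&(S<50),120):
        if st[4]<300 and st[2]<20: print(ce,st,onz(cc,*ce,0.026).round(4))
print(delta([.509,-.1865,.30],-3.5))
```

```text
[237.1 138.7] [228, 130, 19, 18, 263] [0.7619 0.2599 0.026 ]
[125.6 179.1] [122, 165, 9, 29, 170] [0.6276 0.6231 0.026 ]
[381.9 172.4] [374, 165, 16, 16, 200] [ 0.6491 -0.2155  0.026 ]
[373.5 215.4] [366, 208, 16, 16, 206] [ 0.509  -0.1865  0.026 ]
[453.3 227.6] [446, 220, 16, 16, 205] [ 0.47   -0.4417  0.026 ]
[402.1 228.8] [395, 222, 15, 15, 174] [ 0.466  -0.2777  0.026 ]
[618.7 311.6] [612, 296, 17, 54, 252] [ 0.2081 -0.9494  0.026 ]
(array([-167.2,   98.6,  113.5]), np.float64(82.8612312757848))
```

View pics/w5.png

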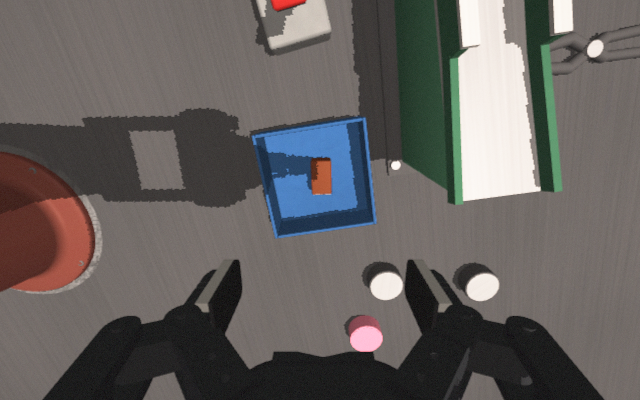

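View pics/t5.png

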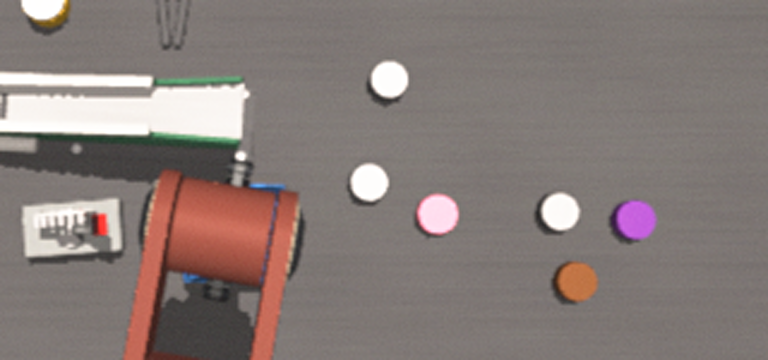

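Emit:
play_rows --rows '[{"delta_pos": [-45,26,0],"twist": 10},{"delta_pos": [-90,52,0],"twist": 20},{"delta_pos": [-135,80,20],"twist": 30},{"delta_pos": [-167,99,50],"twist": 40},{"delta_pos": [-167,99,90],"twist": 50}]'

```text
clock: 8.25
tool_pos: [0.5088, -0.1884, 0.3187]
tool_rot: [-179.9, 0.1, 28.9]
wrist_force: [0.3, 0.4, -0.4]
grip_width: 0.0857
```

Emit:
play_rows --rows '[{"delta_pos": [0,0,10],"twist": 10},{"delta_pos": [0,0,20],"twist": 20},{"delta_pos": [0,0,20],"twist": 30},{"delta_pos": [0,0,20],"twist": 33},{"delta_pos": [0,0,20],"twist": 33}]'

```text
clock: 8.88
tool_pos: [0.508, -0.1859, 0.299]
tool_rot: [-179.9, 0.2, -3.6]
wrist_force: [-0.2, 0.4, -1.2]
grip_width: 0.0852
```

Run:
```python
from h import *
c=cap("wrist","w6")
hsv=cv2.cvtColor(c["frame"],cv2.COLOR_BGR2HSV); h,S,V=cv2.split(hsv)
for ce,st in blobs((V>170)&(S<40),300): print(ce,st,onz(c,*ce,0.026).round(4))
print(delta([.5085,-.1864,.18],-3.5))
```

```text
[378.6 133.8] [0, 0, 640, 368, 121765] [ 0.5652 -0.2345  0.026 ]
[ 27.  249.6] [0, 209, 74, 96, 2382] [0.4789 0.0975 0.026 ]
[504.8 299.2] [453, 283, 109, 39, 1936] [ 0.3951 -0.361   0.026 ]
[ 41.4 324.8] [7, 317, 58, 19, 426] [0.3923 0.117  0.026 ]
[274.2 340.5] [238, 322, 78, 40, 1423] [ 0.3571 -0.1235  0.026 ]
[607.7 369.1] [559, 340, 81, 60, 2300] [ 0.2952 -0.4875  0.026 ]
[ 31.  386.7] [0, 378, 58, 22, 394] [0.3077 0.1619 0.026 ]
[482.6 393.1] [463, 386, 39, 14, 335] [ 0.267  -0.3537  0.026 ]
[163.9 394.1] [144, 388, 39, 12, 348] [0.2873 0.0128 0.026 ]
(array([  0.7,   0.6, 119.5]), np.float64(-0.08655272289210814))
```

View pics/w6.png

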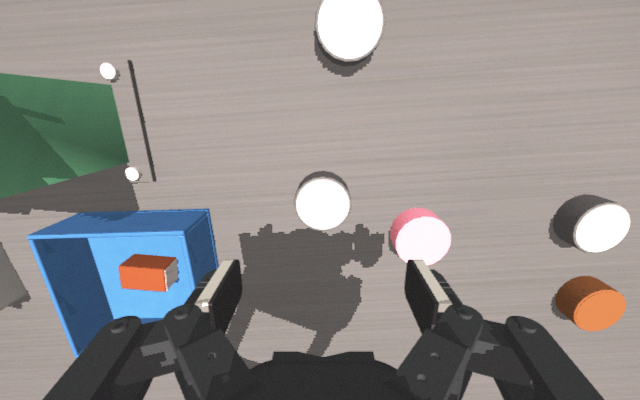

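Run:
```python
from h import *
from rig import viewer
c=viewer.capture("wrist")
f=c["frame"].min(axis=2)
for ce,st in blobs(f>225,300): print(ce,st,onz(c,*ce,0.026).round(4))
```

```text
[349.3  26.6] [317, 0, 66, 60, 3257] [ 0.6443 -0.2132  0.026 ]
[322.1 204.2] [296, 179, 53, 51, 2100] [ 0.5072 -0.1843  0.026 ]
[601.6 228.2] [575, 205, 54, 48, 1931] [ 0.4681 -0.4394  0.026 ]
[422.9 240.1] [396, 217, 54, 48, 1968] [ 0.466  -0.2761  0.026 ]
```

Emit:
play_rows --rows '[{"delta_pos": [0,-1,40],"twist": 0},{"delta_pos": [0,-1,80],"twist": 0},{"delta_pos": [0,-1,108],"twist": 0},{"delta_pos": [0,-1,123],"twist": 0},{"delta_pos": [0,-1,123],"twist": 0}]'

```text
clock: 9.6
tool_pos: [0.5085, -0.1851, 0.1776]
tool_rot: [-179.9, 0.1, -3.6]
wrist_force: [-0.3, -0.6, -0.1]
grip_width: 0.0852
```

Emit:
play_rows --rows '[{"delta_pos": [0,0,0],"twist": 0},{"delta_pos": [0,0,0],"twist": 0},{"delta_pos": [0,0,0],"twist": 0},{"delta_pos": [0,0,0],"twist": 0}]' --grip 1

```text
clock: 10.1
tool_pos: [0.5099, -0.1857, 0.1808]
tool_rot: [179.9, -0.2, -3.6]
wrist_force: [0.1, 1.0, 7.2]
grip_width: 0.05
```

Emit:
play_rows --rows '[{"delta_pos": [0,0,-5],"twist": 0},{"delta_pos": [0,0,-15],"twist": 0},{"delta_pos": [0,0,-40],"twist": 0},{"delta_pos": [0,0,-80],"twist": 0},{"delta_pos": [0,0,-120],"twist": 0}]'

```text
clock: 10.72
tool_pos: [0.5083, -0.185, 0.2991]
tool_rot: [-180.0, 0.1, -3.6]
wrist_force: [-0.2, 0.5, -5.1]
grip_width: 0.0498
```

Run:
```python
from h import *
c=cap("wrist","w7")
print(delta([.588,.028,.41],-3.5))
```

```text
(array([  64.9, -218.1, -104.2]), np.float64(-0.13287819064555606))
```

View pics/w7.png

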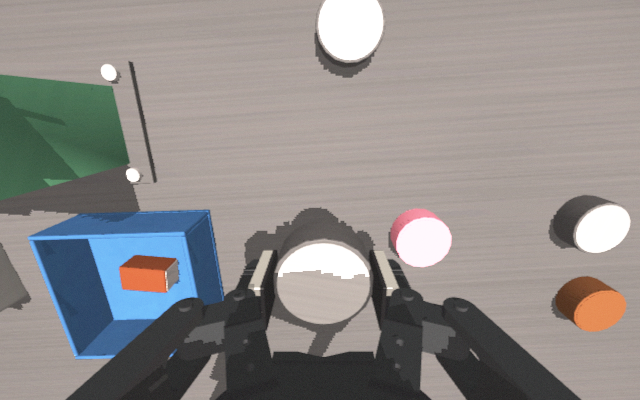

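Run:
```python
from h import *
from rig import telemetry
c=cap("wrist","w7z",(230,190,420,330),4)
o=telemetry.get_obs();r=R(o["tool_rot"]);
P=lambda x,y,z: proj(c,o["tool_pos"]+r@np.array([x,y,z])/1000).round(1)
for z in (165,168,171,173,176,180): print("tip corner",z,P(11,-26,z),P(11,26,z))
for z in (140,145,150,155,160): print("top face L/R/centre",z,P(0,-26,z),P(0,26,z),P(0,0,z), "far edge",P(26,0,z),"bottom far",P(26,0,z+26))
```

```text
tip corner 165 [274.9 247.2] [373.2 247.3]
tip corner 168 [275.8 244.7] [372.3 244.8]
tip corner 171 [276.7 242.2] [371.4 242.3]
tip corner 173 [277.2 240.6] [370.8 240.7]
tip corner 176 [278.  238.3] [370.  238.4]
tip corner 180 [279.1 235.3] [368.9 235.4]
top face L/R/centre 140 [267.5 294. ] [380.9 294.1] [324.2 294. ] far edge [324.3 242.7] bottom far [324.1 220.2]
top face L/R/centre 145 [269.4 287.5] [378.9 287.6] [324.1 287.5] far edge [324.2 237.7] bottom far [324.1 216.7]
top face L/R/centre 150 [271.2 281.4] [377.  281.6] [324.1 281.5] far edge [324.2 233.1] bottom far [324.1 213.5]
top face L/R/centre 155 [272.9 275.8] [375.2 275.9] [324.1 275.8] far edge [324.2 228.7] bottom far [324.  210.4]
top face L/R/centre 160 [274.5 270.5] [373.6 270.6] [324.1 270.6] far edge [324.1 224.7] bottom far [324.  207.5]
```

View pics/w7z.png

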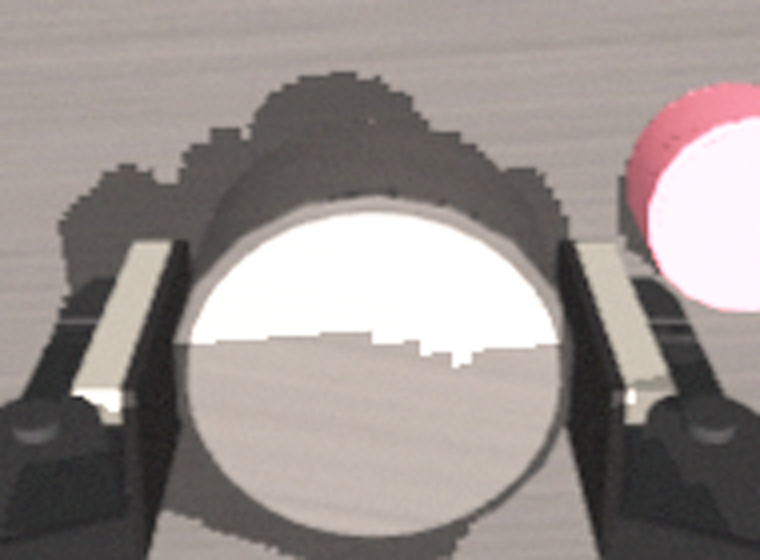

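Emit:
play_rows --rows '[{"delta_pos": [0,0,-40],"twist": 0},{"delta_pos": [0,-10,-80],"twist": 0},{"delta_pos": [15,-50,-104],"twist": 0},{"delta_pos": [30,-95,-104],"twist": 0},{"delta_pos": [45,-145,-104],"twist": 0}]'

```text
clock: 11.45
tool_pos: [0.5631, -0.0424, 0.4004]
tool_rot: [-180.0, 0.1, -3.7]
wrist_force: [0.5, -0.0, -4.6]
grip_width: 0.0498
```

Run:
```python
from h import *
print(delta([.589,.035,.37],-3.5))
```

```text
(array([ 20.9, -78.9,  30.4]), np.float64(-0.20278106566073006))
```

Emit:
play_rows --rows '[{"delta_pos": [10,-40,0],"twist": 0},{"delta_pos": [21,-75,0],"twist": 0},{"delta_pos": [21,-79,10],"twist": 0},{"delta_pos": [21,-79,28],"twist": 0},{"delta_pos": [21,-79,28],"twist": 0}]'

```text
clock: 12.08
tool_pos: [0.5879, 0.0332, 0.3703]
tool_rot: [180.0, 0.4, -3.7]
wrist_force: [0.6, -0.6, -4.1]
grip_width: 0.05
```

Run:
```python
from h import *
c=cap("wrist","w8")
print(delta([.589,.035,.345],-3.5))
```

```text
(array([ 0.7, -1.9, 27. ]), np.float64(-0.22149757708638163))
```

View pics/w8.png

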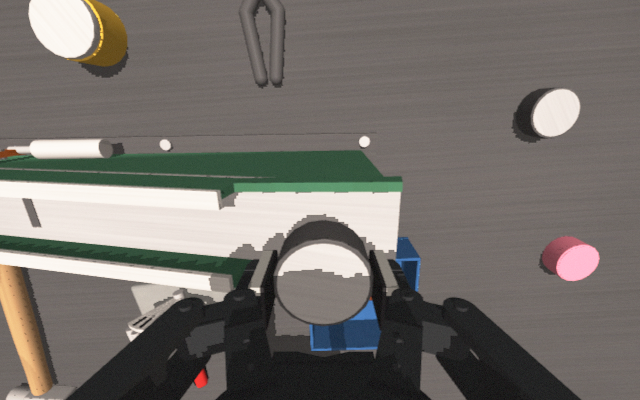

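Emit:
play_rows --rows '[{"delta_pos": [1,-2,10],"twist": 0},{"delta_pos": [1,-2,18],"twist": 0},{"delta_pos": [1,-2,23],"twist": 0},{"delta_pos": [1,-2,25],"twist": 0},{"delta_pos": [1,-2,25],"twist": 0}]'

```text
clock: 12.75
tool_pos: [0.5902, 0.036, 0.3497]
tool_rot: [-180.0, 0.0, -3.6]
wrist_force: [0.1, -1.4, -5.1]
grip_width: 0.0496
```

Emit:
play_rows --rows '[{"delta_pos": [0,0,1],"twist": 0},{"delta_pos": [0,0,2],"twist": 0},{"delta_pos": [0,0,2],"twist": 0}]'

```text
clock: 13.12
tool_pos: [0.5902, 0.036, 0.3477]
tool_rot: [180.0, 0.0, -3.6]
wrist_force: [0.2, 0.1, -5.7]
grip_width: 0.0497
```

Emit:
play_rows --rows '[{"delta_pos": [0,0,2],"twist": 0},{"delta_pos": [0,0,4],"twist": 0},{"delta_pos": [0,0,4],"twist": 0}]'

```text
clock: 13.5
tool_pos: [0.5901, 0.036, 0.3433]
tool_rot: [180.0, 0.0, -3.6]
wrist_force: [-0.8, -0.1, -4.8]
grip_width: 0.0501
```

Nearly touching; release.

Emit:
play_rows --rows '[{"delta_pos": [0,0,0],"twist": 0},{"delta_pos": [0,0,0],"twist": 0},{"delta_pos": [0,0,0],"twist": 0},{"delta_pos": [0,0,0],"twist": 0}]' --grip 0.1

```text
clock: 14.0
tool_pos: [0.5903, 0.0359, 0.3442]
tool_rot: [180.0, -0.0, -3.6]
wrist_force: [0.4, 0.2, 0.6]
grip_width: 0.0769
```

Emit:
play_rows --rows '[{"delta_pos": [0,0,-20],"twist": 0},{"delta_pos": [0,0,-50],"twist": 0},{"delta_pos": [0,0,-70],"twist": 0},{"delta_pos": [0,0,-70],"twist": 0}]'

```text
clock: 14.5
tool_pos: [0.5906, 0.0359, 0.417]
tool_rot: [180.0, -0.3, -3.6]
wrist_force: [-0.6, -0.4, -0.7]
grip_width: 0.0766
```

Run:
```python
from h import *
c=cap("wrist","w9")
t=cap("top","t9",(160,140,480,290),2.4)
```

```text
(no output)
```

View pics/w9.png

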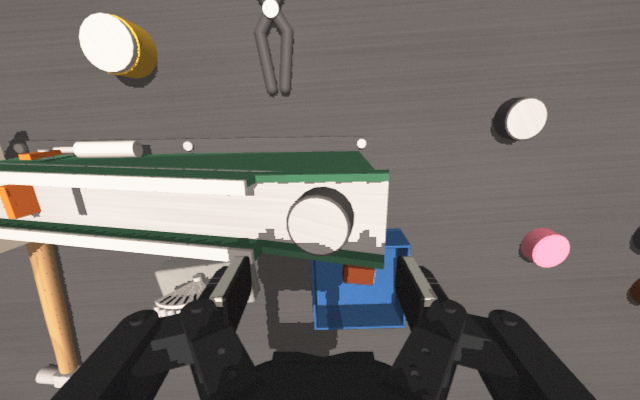

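Emit:
play_rows --rows '[{"delta_pos": [-1,25,0],"twist": 0},{"delta_pos": [-1,48,0],"twist": 0},{"delta_pos": [-1,48,0],"twist": 0},{"delta_pos": [-1,48,0],"twist": 0},{"delta_pos": [-1,48,0],"twist": 0}]' --grip 1

```text
clock: 15.22
tool_pos: [0.5861, -0.0112, 0.4132]
tool_rot: [-180.0, 0.0, -3.6]
wrist_force: [0.0, 0.1, -0.6]
grip_width: 0.0002
```

Run:
```python
from h import *
from rig import telemetry
print(telemetry.get_obs()["grip_width"])
c=cap("wrist","w10")
print(delta([.586,-.0123,.346],-3.5))
```

```text
0.0001724713324765908
(array([-0. ,  1.1, 67.4]), np.float64(-0.09076598329532715))
```

View pics/w10.png

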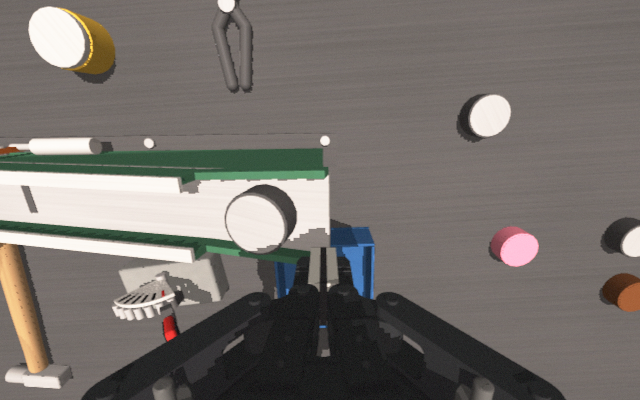

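Emit:
play_rows --rows '[{"delta_pos": [0,2,25],"twist": 0},{"delta_pos": [0,2,48],"twist": 0},{"delta_pos": [0,2,60],"twist": 0},{"delta_pos": [0,2,66],"twist": 0},{"delta_pos": [0,2,66],"twist": 0}]'

```text
clock: 15.9
tool_pos: [0.5861, -0.0137, 0.3479]
tool_rot: [180.0, -0.0, -3.6]
wrist_force: [0.4, -0.2, 0.2]
grip_width: -0.0002
```

Emit:
play_rows --rows '[{"delta_pos": [0,-10,2.1],"twist": 0},{"delta_pos": [0,-20,4.3],"twist": 0},{"delta_pos": [0,-32,6.8],"twist": 0},{"delta_pos": [0,-44,9.4],"twist": 0},{"delta_pos": [0,-56,11.9],"twist": 0}]'

```text
clock: 16.52
tool_pos: [0.5898, 0.0428, 0.3363]
tool_rot: [180.0, -0.1, -3.6]
wrist_force: [-0.5, -2.9, 3.4]
grip_width: -0.0001
```

Run:
```python
from h import *
from rig import telemetry
o=telemetry.get_obs();p=o["tool_pos"];s=(.344-p[1])/.998;print(s,p[2]-.270-.2131*s,p[0]-(.608-.0612*s))
c=cap("wrist","w11")
```

```text
0.3018057503991446 0.0020304536803258666 0.0002663646826503996
```

View pics/w11.png

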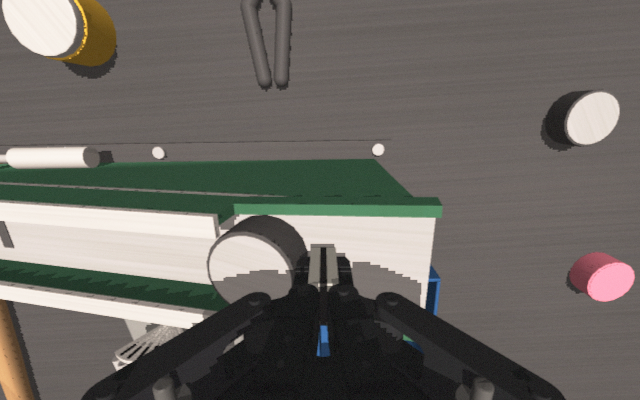

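Emit:
play_rows --rows '[{"delta_pos": [0,-10,2.1],"twist": 0},{"delta_pos": [0,-20,4.3],"twist": 0},{"delta_pos": [0,-32,6.8],"twist": 0},{"delta_pos": [0,-44,9.4],"twist": 0},{"delta_pos": [0,-56,11.9],"twist": 0}]'

```text
clock: 17.2
tool_pos: [0.5931, 0.0988, 0.3235]
tool_rot: [-180.0, 0.0, -3.6]
wrist_force: [-0.1, -2.6, 1.8]
grip_width: 0.0001
```

Run:
```python
from h import *
from rig import telemetry
o=telemetry.get_obs();p=o["tool_pos"];s=(.344-p[1])/.998;print(s,p[2]-.270-.2131*s,p[0]-(.608-.0612*s))
c=cap("wrist","w12")
```

```text
0.24572623727612902 0.0011493143989211793 0.00010715939864536228
```

View pics/w12.png

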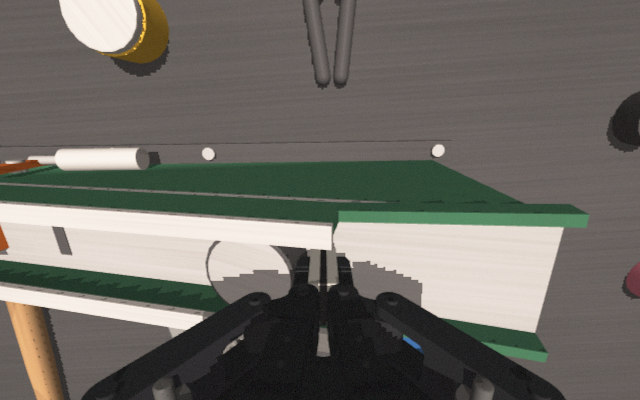

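The slug is under the strips and moving cleanly. Continue.

Emit:
play_rows --rows '[{"delta_pos": [0,-14,3],"twist": 0},{"delta_pos": [0,-28,6],"twist": 0},{"delta_pos": [0,-42,9],"twist": 0},{"delta_pos": [0,-56,11.9],"twist": 0},{"delta_pos": [0,-70,14.9],"twist": 0}]'

```text
clock: 17.88
tool_pos: [0.5975, 0.1688, 0.3085]
tool_rot: [-180.0, 0.0, -3.6]
wrist_force: [0.1, -2.4, -0.6]
grip_width: -0.0002
```

Emit:
play_rows --rows '[{"delta_pos": [0,-14,3],"twist": 0},{"delta_pos": [0,-28,6],"twist": 0},{"delta_pos": [0,-42,9],"twist": 0},{"delta_pos": [0,-56,11.9],"twist": 0},{"delta_pos": [0,-70,14.9],"twist": 0}]'

```text
clock: 18.5
tool_pos: [0.6021, 0.2385, 0.2939]
tool_rot: [180.0, 0.0, -3.6]
wrist_force: [-0.3, -1.7, -0.5]
grip_width: 0.0004
```

Run:
```python
from h import *
from rig import telemetry
o=telemetry.get_obs();p=o["tool_pos"];s=(.344-p[1])/.998;print(s,p[2]-.270-.2131*s,p[0]-(.608-.0612*s))
c=cap("wrist","w13")
```

```text
0.10566563697792632 0.001367239898633632 0.0005257290728755137
```

View pics/w13.png

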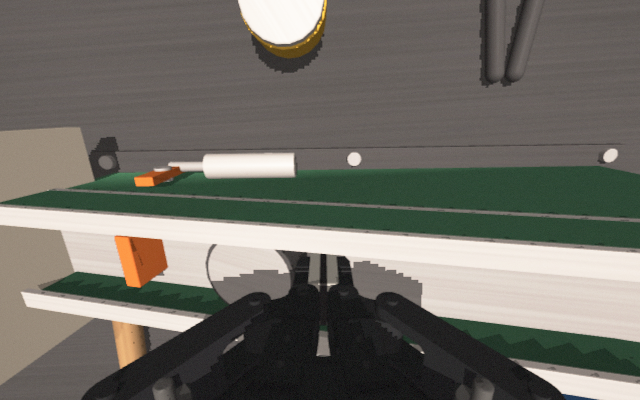

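Emit:
play_rows --rows '[{"delta_pos": [0,-12,2.6],"twist": 0},{"delta_pos": [0,-22,4.7],"twist": 0},{"delta_pos": [0,-30,6.4],"twist": 0},{"delta_pos": [0,-34,7.2],"twist": 0},{"delta_pos": [0,-38,8.1],"twist": 0}]'

```text
clock: 19.18
tool_pos: [0.6045, 0.2756, 0.2861]
tool_rot: [180.0, -0.0, -3.7]
wrist_force: [0.2, -2.6, 0.5]
grip_width: -0.0
```

Emit:
play_rows --rows '[{"delta_pos": [0,-2,0.4],"twist": 0},{"delta_pos": [0,-4,0.8],"twist": 0},{"delta_pos": [0,-4,0.8],"twist": 0}]'

```text
clock: 19.55
tool_pos: [0.6047, 0.2796, 0.2852]
tool_rot: [-180.0, -0.0, -3.6]
wrist_force: [-0.7, -1.2, 0.1]
grip_width: -0.0001
```

Run:
```python
from h import *
c=cap("wrist","w14")
```

```text
(no output)
```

View pics/w14.png

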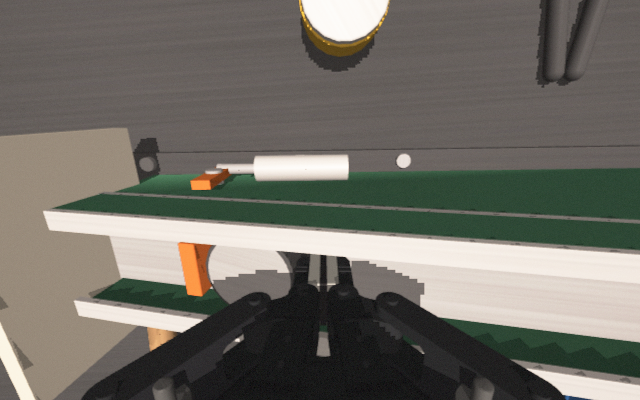

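Emit:
play_rows --rows '[{"delta_pos": [0,-2,0.4],"twist": 0},{"delta_pos": [0,-4,0.8],"twist": 0},{"delta_pos": [0,-5,1],"twist": 0}]'

```text
clock: 19.98
tool_pos: [0.605, 0.2846, 0.2842]
tool_rot: [180.0, 0.0, -3.6]
wrist_force: [0.5, -2.3, -0.4]
grip_width: -0.0
```

Emit:
play_rows --rows '[{"delta_pos": [0,-1,0.2],"twist": 0},{"delta_pos": [0,-2,0.4],"twist": 0},{"delta_pos": [0,-3,0.6],"twist": 0}]'

```text
clock: 20.35
tool_pos: [0.6053, 0.2868, 0.2837]
tool_rot: [179.8, 0.0, -3.6]
wrist_force: [-1.2, -6.8, 4.0]
grip_width: 0.0003
```

Emit:
play_rows --rows '[{"delta_pos": [0,-1,0.2],"twist": 0},{"delta_pos": [0,-2,0.4],"twist": 0},{"delta_pos": [0,-2,0.4],"twist": 0}]'

```text
clock: 20.72
tool_pos: [0.6056, 0.2876, 0.2836]
tool_rot: [179.6, 0.0, -3.7]
wrist_force: [-2.0, -11.7, 4.5]
grip_width: 0.0002
```

Run:
```python
from h import *
c=cap("wrist","w15",(120,190,420,330),2.5)
```

```text
(no output)
```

View pics/w15.png

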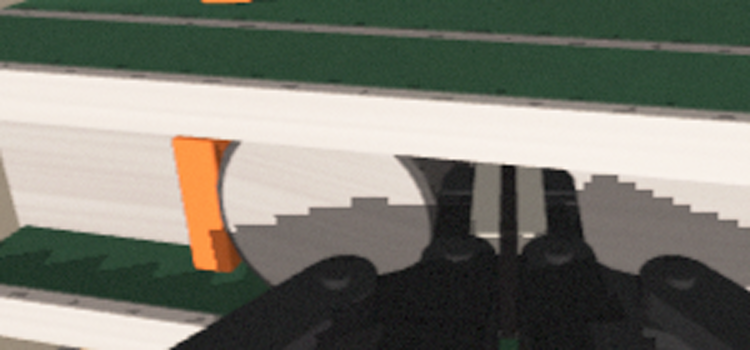

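Emit:
play_rows --rows '[{"delta_pos": [0,5,-1],"twist": 0},{"delta_pos": [0,15,-5],"twist": 0},{"delta_pos": [0,20,-50],"twist": 0},{"delta_pos": [0,25,-100],"twist": 0},{"delta_pos": [0,50,-130],"twist": 0}]'

```text
clock: 21.4
tool_pos: [0.6022, 0.2401, 0.4171]
tool_rot: [-179.8, -0.3, -3.5]
wrist_force: [0.4, -0.5, 0.1]
grip_width: 0.0
```

Run:
```python
from h import *
c=cap("wrist","w16")
t=cap("top");s=cap("scene")
for cc in(t,s):
    f=cc["frame"].min(axis=2)
    for ce,st in blobs(f>150,90):
        p=onz(cc,*ce,.026)
        if st[2]<22 and -.7<p[1]<-.1 and .3<p[0]<.9:print(ce,st,p.round(4))
print(delta([.648,-.2155,.30],-3.5))
```

```text
[382.  172.5] [375, 165, 15, 16, 194] [ 0.6488 -0.2158  0.026 ]
[402.3 228.6] [394, 221, 17, 16, 213] [ 0.4666 -0.2784  0.026 ]
[453.2 227.6] [446, 220, 16, 16, 203] [ 0.47   -0.4414  0.026 ]
[215.8 188.6] [209, 184, 15, 10, 119] [ 0.4665 -0.4411  0.026 ]
[260.7 196.4] [253, 191, 16, 12, 144] [ 0.465  -0.2774  0.026 ]
[259.3 239.4] [251, 234, 17, 12, 164] [ 0.6465 -0.2154  0.026 ]
(array([ 74.3, 451. , 115.5]), np.float64(-0.20187950016342882))
```

View pics/w16.png

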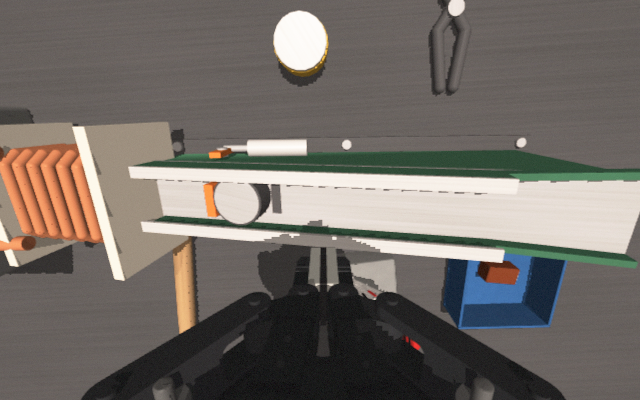

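Emit:
play_rows --rows '[{"delta_pos": [9,55,0],"twist": 0},{"delta_pos": [18,110,0],"twist": 0},{"delta_pos": [27,165,0],"twist": 0},{"delta_pos": [36,220,0],"twist": 0},{"delta_pos": [45,275,0],"twist": 0}]' --grip 0

```text
clock: 22.18
tool_pos: [0.6293, -0.0387, 0.4106]
tool_rot: [-179.9, 0.2, -3.6]
wrist_force: [0.6, -0.5, 0.4]
grip_width: 0.0853
```

Emit:
play_rows --rows '[{"delta_pos": [9,55,0],"twist": 0},{"delta_pos": [18,110,10],"twist": 0},{"delta_pos": [27,160,40],"twist": 0},{"delta_pos": [29,176,85],"twist": 0},{"delta_pos": [29,176,115],"twist": 0}]'

```text
clock: 22.8
tool_pos: [0.6463, -0.2159, 0.2927]
tool_rot: [-179.8, 0.3, -3.8]
wrist_force: [0.3, -0.1, -0.5]
grip_width: 0.0856
```

Emit:
play_rows --rows '[{"delta_pos": [0,0,0],"twist": 0},{"delta_pos": [0,0,0],"twist": 0}]'

```text
clock: 23.05
tool_pos: [0.6477, -0.2146, 0.2985]
tool_rot: [-180.0, -0.0, -3.6]
wrist_force: [0.6, -0.1, 0.3]
grip_width: 0.0856
```

Run:
```python
from h import *
c=cap("wrist","w17")
f=c["frame"].min(axis=2)
for ce,st in blobs(f>225,300): print(ce,st,onz(c,*ce,0.026).round(4))
print(delta([.6475,-.2150,.177],-3.5))
```

```text
[322.1 205.5] [296, 181, 53, 50, 2106] [ 0.6468 -0.2134  0.026 ]
[390.9 353.2] [372, 342, 38, 27, 633] [ 0.4742 -0.2768  0.026 ]
(array([ -0.7,   0.2, 122.8]), np.float64(-0.0982528008940875))
```

View pics/w17.png

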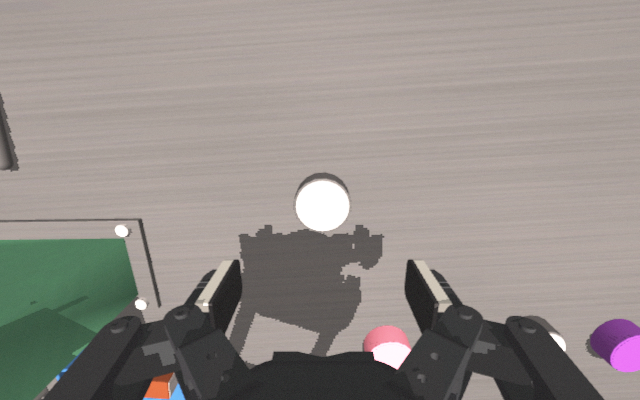

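Emit:
play_rows --rows '[{"delta_pos": [0,0,40],"twist": 0},{"delta_pos": [0,0,80],"twist": 0},{"delta_pos": [0,0,110],"twist": 0},{"delta_pos": [0,0,126],"twist": 0},{"delta_pos": [0,0,126],"twist": 0}]'

```text
clock: 23.72
tool_pos: [0.6475, -0.2149, 0.1723]
tool_rot: [-180.0, 0.0, -3.6]
wrist_force: [0.2, 0.2, -0.1]
grip_width: 0.0854
```

Emit:
play_rows --rows '[{"delta_pos": [0,0,0],"twist": 0},{"delta_pos": [0,0,0],"twist": 0},{"delta_pos": [0,0,0],"twist": 0},{"delta_pos": [0,0,0],"twist": 0}]' --grip 1

```text
clock: 24.22
tool_pos: [0.6485, -0.2155, 0.1749]
tool_rot: [179.9, -0.2, -3.6]
wrist_force: [-0.1, 1.9, 6.2]
grip_width: 0.0504
```

Emit:
play_rows --rows '[{"delta_pos": [0,0,-5],"twist": 0},{"delta_pos": [0,0,-15],"twist": 0},{"delta_pos": [0,0,-50],"twist": 0},{"delta_pos": [0,0,-100],"twist": 0},{"delta_pos": [0,0,-155],"twist": 0}]'

```text
clock: 24.85
tool_pos: [0.6466, -0.215, 0.3272]
tool_rot: [-179.9, 0.2, -3.6]
wrist_force: [1.3, 0.1, -4.4]
grip_width: 0.0498
```

Run:
```python
from h import *
c=cap("wrist","w18")
print(delta([.590,.035,.41],-3.5))
```

```text
(array([ -73.8, -246.3,  -73.6]), np.float64(-0.13673604590634625))
```

View pics/w18.png

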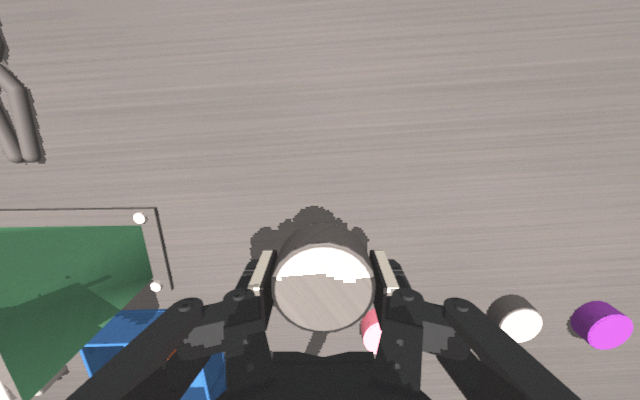

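Emit:
play_rows --rows '[{"delta_pos": [0,0,-40],"twist": 0},{"delta_pos": [-10,-20,-74],"twist": 0},{"delta_pos": [-26,-70,-74],"twist": 0},{"delta_pos": [-42,-125,-74],"twist": 0},{"delta_pos": [-57,-180,-74],"twist": 0}]'

```text
clock: 25.52
tool_pos: [0.6009, -0.0305, 0.4005]
tool_rot: [-180.0, 0.0, -3.7]
wrist_force: [0.3, 0.1, -4.0]
grip_width: 0.05
```

Emit:
play_rows --rows '[{"delta_pos": [-12,-48,0],"twist": 0},{"delta_pos": [-16,-66,0],"twist": 0},{"delta_pos": [-16,-66,0],"twist": 0}]'

```text
clock: 25.9
tool_pos: [0.5898, 0.0358, 0.4008]
tool_rot: [180.0, 0.0, -3.5]
wrist_force: [0.6, -0.7, -3.5]
grip_width: 0.0504
```

Run:
```python
from h import *
c=cap("wrist","w19")
print(delta([.590,.035,.345],-3.5))
```

```text
(array([-0.1, -0.2, 55.9]), np.float64(-0.11423421524096966))
```

View pics/w19.png

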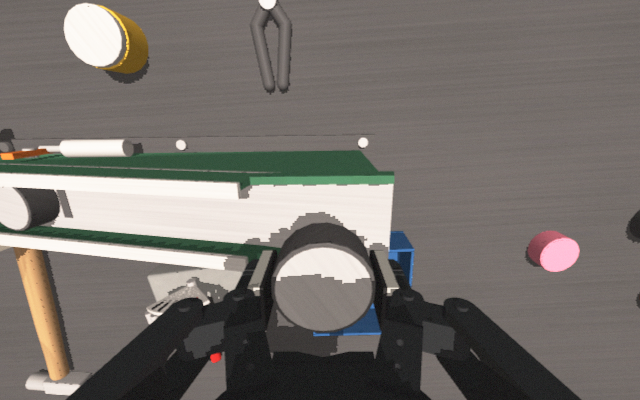

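Emit:
play_rows --rows '[{"delta_pos": [0,0,20],"twist": 0},{"delta_pos": [0,0,42],"twist": 0},{"delta_pos": [0,0,54],"twist": 0},{"delta_pos": [0,0,59],"twist": 0},{"delta_pos": [0,0,61],"twist": 0}]'

```text
clock: 26.58
tool_pos: [0.5902, 0.0349, 0.34]
tool_rot: [180.0, 0.0, -3.6]
wrist_force: [0.5, 0.2, -4.9]
grip_width: 0.0504
```

Emit:
play_rows --rows '[{"delta_pos": [0,0,1],"twist": 0},{"delta_pos": [0,0,1],"twist": 0}]'

```text
clock: 26.82
tool_pos: [0.5903, 0.035, 0.34]
tool_rot: [180.0, -0.1, -3.6]
wrist_force: [-0.3, -0.1, -4.8]
grip_width: 0.0505
```

Emit:
play_rows --rows '[{"delta_pos": [0,0,1.5],"twist": 0},{"delta_pos": [0,0,1.5],"twist": 0}]'

```text
clock: 27.08
tool_pos: [0.5901, 0.035, 0.3378]
tool_rot: [180.0, -0.0, -3.6]
wrist_force: [0.1, -0.4, -4.3]
grip_width: 0.0503
```

Emit:
play_rows --rows '[{"delta_pos": [0,0,0],"twist": 0},{"delta_pos": [0,0,0],"twist": 0},{"delta_pos": [0,0,0],"twist": 0},{"delta_pos": [0,0,0],"twist": 0}]' --grip 0.1

```text
clock: 27.58
tool_pos: [0.5902, 0.0349, 0.3381]
tool_rot: [180.0, -0.0, -3.6]
wrist_force: [-0.2, 0.5, 0.1]
grip_width: 0.077
```

Emit:
play_rows --rows '[{"delta_pos": [0,0,-20],"twist": 0},{"delta_pos": [0,0,-50],"twist": 0},{"delta_pos": [0,0,-75],"twist": 0},{"delta_pos": [0,0,-75],"twist": 0}]'

```text
clock: 28.08
tool_pos: [0.5907, 0.0349, 0.4172]
tool_rot: [180.0, -0.4, -3.6]
wrist_force: [1.5, -0.1, -0.1]
grip_width: 0.0767
```

Emit:
play_rows --rows '[{"delta_pos": [-1,25,0],"twist": 0},{"delta_pos": [-1,49,0],"twist": 0},{"delta_pos": [-1,49,0],"twist": 0},{"delta_pos": [-1,49,0],"twist": 0},{"delta_pos": [-1,49,0],"twist": 0}]' --grip 1

```text
clock: 28.7
tool_pos: [0.586, -0.0132, 0.4124]
tool_rot: [-180.0, 0.0, -3.6]
wrist_force: [-0.3, 0.1, -0.1]
grip_width: -0.0001
```

Run:
```python
from h import *
from rig import telemetry
print(telemetry.get_obs()["grip_width"])
c=cap("wrist","w20")
print(delta([.586,-.0137,.347],-3.5))
```

```text
-0.000137695282214823
(array([ 0. ,  0.5, 65.5]), np.float64(-0.09172931526740058))
```

View pics/w20.png

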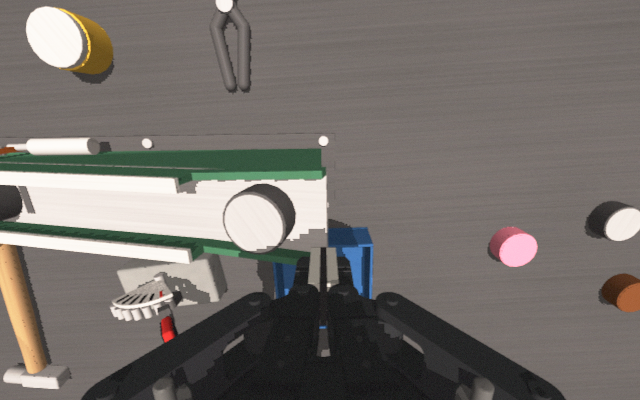

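Emit:
play_rows --rows '[{"delta_pos": [0,1,25],"twist": 0},{"delta_pos": [0,1,48],"twist": 0},{"delta_pos": [0,1,60],"twist": 0},{"delta_pos": [0,1,65],"twist": 0},{"delta_pos": [0,1,65],"twist": 0}]'

```text
clock: 29.38
tool_pos: [0.5861, -0.0147, 0.3481]
tool_rot: [180.0, -0.0, -3.6]
wrist_force: [-0.3, -0.1, 1.0]
grip_width: -0.0001
```

Emit:
play_rows --rows '[{"delta_pos": [0,-10,2.1],"twist": 0},{"delta_pos": [0,-20,4.3],"twist": 0},{"delta_pos": [0,-32,6.8],"twist": 0},{"delta_pos": [0,-44,9.4],"twist": 0},{"delta_pos": [0,-56,11.9],"twist": 0}]'

```text
clock: 30.0
tool_pos: [0.5897, 0.0419, 0.3362]
tool_rot: [180.0, -0.1, -3.6]
wrist_force: [-0.0, -1.8, 3.6]
grip_width: -0.0001
```

Emit:
play_rows --rows '[{"delta_pos": [0,-10,2.1],"twist": 0},{"delta_pos": [0,-20,4.3],"twist": 0},{"delta_pos": [0,-32,6.8],"twist": 0},{"delta_pos": [0,-44,9.4],"twist": 0},{"delta_pos": [0,-56,11.9],"twist": 0}]'

```text
clock: 30.62
tool_pos: [0.5931, 0.0977, 0.3237]
tool_rot: [180.0, 0.0, -3.6]
wrist_force: [0.2, -2.6, 3.4]
grip_width: 0.0001
```

Run:
```python
from h import *
from rig import telemetry
o=telemetry.get_obs();p=o["tool_pos"];s=(.344-p[1])/.998;print(s,p[2]-.270-.2131*s,p[0]-(.608-.0612*s))
c=cap("wrist","w21")
```

```text
0.2467920330871832 0.0011315477672117352 0.00018976583727847718
```

View pics/w21.png

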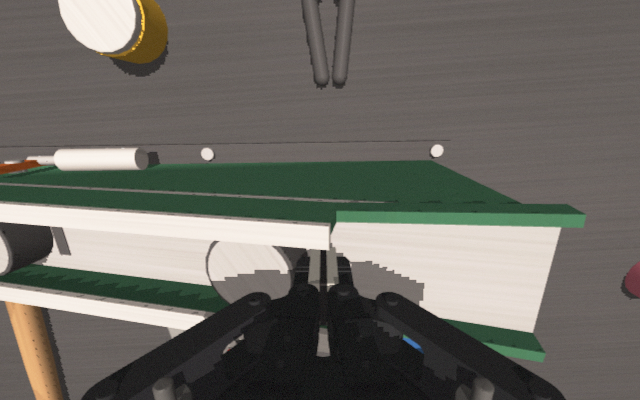

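Emit:
play_rows --rows '[{"delta_pos": [0,-14,3],"twist": 0},{"delta_pos": [0,-28,6],"twist": 0},{"delta_pos": [0,-42,9],"twist": 0},{"delta_pos": [0,-56,11.9],"twist": 0},{"delta_pos": [0,-70,14.9],"twist": 0}]'

```text
clock: 31.3
tool_pos: [0.5974, 0.1678, 0.3084]
tool_rot: [-180.0, 0.0, -3.6]
wrist_force: [0.4, -1.0, -0.4]
grip_width: 0.0004
```

Emit:
play_rows --rows '[{"delta_pos": [0,-14,3],"twist": 0},{"delta_pos": [0,-28,6],"twist": 0},{"delta_pos": [0,-42,9],"twist": 0},{"delta_pos": [0,-54,11.5],"twist": 0},{"delta_pos": [0,-61,13],"twist": 0}]'

```text
clock: 31.92
tool_pos: [0.6014, 0.2284, 0.2959]
tool_rot: [180.0, 0.0, -3.6]
wrist_force: [-0.3, -1.3, -1.1]
grip_width: 0.0002
```

Emit:
play_rows --rows '[{"delta_pos": [0,-2,0.4],"twist": 0},{"delta_pos": [0,-4,0.9],"twist": 0},{"delta_pos": [0,-6,1.3],"twist": 0},{"delta_pos": [0,-6,1.3],"twist": 0}]'

```text
clock: 32.42
tool_pos: [0.6018, 0.2336, 0.2948]
tool_rot: [-180.0, -0.0, -3.7]
wrist_force: [-0.7, -0.4, 0.4]
grip_width: 0.0002
```

Emit:
play_rows --rows '[{"delta_pos": [0,-2,0.4],"twist": 0},{"delta_pos": [0,-4,0.8],"twist": 0},{"delta_pos": [0,-4,0.8],"twist": 0}]'

```text
clock: 32.8
tool_pos: [0.6022, 0.2364, 0.2943]
tool_rot: [179.8, 0.0, -3.6]
wrist_force: [-1.1, -7.3, 2.8]
grip_width: 0.0004
```

Emit:
play_rows --rows '[{"delta_pos": [0,-1,0.2],"twist": 0},{"delta_pos": [0,-2,0.4],"twist": 0},{"delta_pos": [0,-2,0.4],"twist": 0}]'

```text
clock: 33.17
tool_pos: [0.6026, 0.2372, 0.2942]
tool_rot: [179.6, -0.0, -3.7]
wrist_force: [-1.8, -13.2, 4.0]
grip_width: -0.0004
```

Run:
```python
from h import *
c=cap("wrist","w22",(120,190,420,330),2.5)
```

```text
(no output)
```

View pics/w22.png

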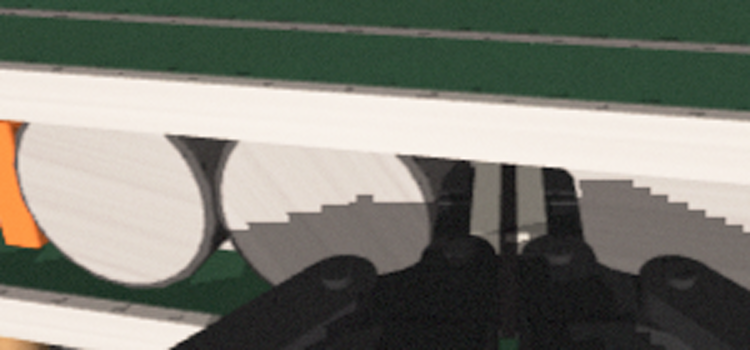

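Emit:
play_rows --rows '[{"delta_pos": [0,5,-1],"twist": 0},{"delta_pos": [0,15,-5],"twist": 0},{"delta_pos": [0,20,-50],"twist": 0},{"delta_pos": [0,30,-100],"twist": 0},{"delta_pos": [0,60,-125],"twist": 0}]'

```text
clock: 33.85
tool_pos: [0.5984, 0.1802, 0.4229]
tool_rot: [-179.9, -0.3, -3.5]
wrist_force: [0.4, 0.8, -0.7]
grip_width: 0.0002
```

Run:
```python
from h import *
c=cap("wrist","w23")
t=cap("top","t23",(220,140,540,290),2.4);s=cap("scene")
for cc in(t,s):
    f=cc["frame"].min(axis=2)
    for ce,st in blobs(f>150,90):
        p=onz(cc,*ce,.026)
        if st[2]<22 and -.7<p[1]<-.1 and .3<p[0]<.9:print(ce,st,p.round(4))
print(delta([.4685,-.4413,.30],-3.5))
```

```text
[444.3 219.3] [437, 212, 16, 16, 200] [ 0.4965 -0.4137  0.026 ]
[402.2 228.6] [394, 221, 17, 16, 213] [ 0.4666 -0.278   0.026 ]
[219.9 195.4] [213, 191, 15, 10, 125] [ 0.4943 -0.4137  0.026 ]
[260.7 196.4] [253, 191, 16, 12, 142] [ 0.465  -0.2774  0.026 ]
(array([-90. , 627.7, 119.5]), np.float64(-0.22177381287262676))
```

View pics/w23.png

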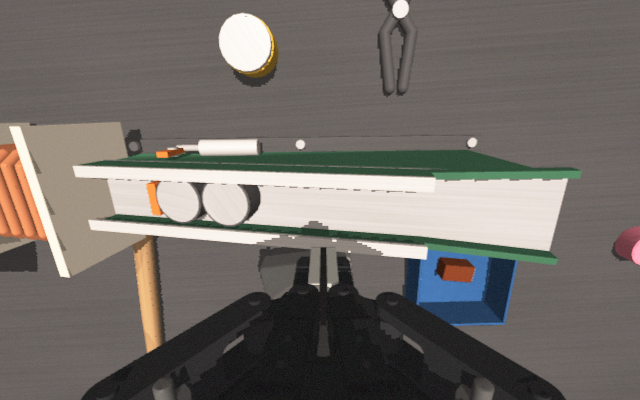

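View pics/t23.png

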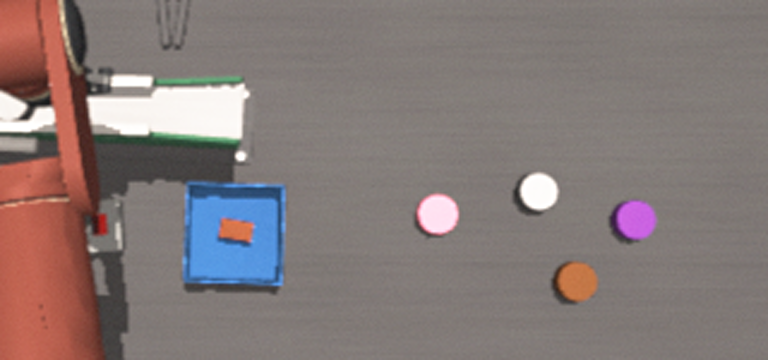

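Emit:
play_rows --rows '[{"delta_pos": [-6,58,0],"twist": 0},{"delta_pos": [-12,116,0],"twist": 0},{"delta_pos": [-18,174,0],"twist": 0},{"delta_pos": [-24,232,0],"twist": 0},{"delta_pos": [-30,290,0],"twist": 0}]' --grip 0

```text
clock: 34.62
tool_pos: [0.5494, -0.1086, 0.4164]
tool_rot: [-179.9, 0.1, -3.6]
wrist_force: [0.1, -1.5, -0.1]
grip_width: 0.0854
```

Emit:
play_rows --rows '[{"delta_pos": [-7,58,0],"twist": 0},{"delta_pos": [-14,116,5],"twist": 0},{"delta_pos": [-21,174,20],"twist": 0},{"delta_pos": [-28,230,40],"twist": 0},{"delta_pos": [-34,280,70],"twist": 0}]'

```text
clock: 35.25
tool_pos: [0.4981, -0.3863, 0.3469]
tool_rot: [-179.9, -0.0, -3.6]
wrist_force: [1.1, 0.3, 0.0]
grip_width: 0.0854
```

Emit:
play_rows --rows '[{"delta_pos": [-1,25,30],"twist": 0},{"delta_pos": [-1,29,45],"twist": 0},{"delta_pos": [-1,29,45],"twist": 0},{"delta_pos": [-1,29,45],"twist": 0}]'

```text
clock: 35.75
tool_pos: [0.4962, -0.4129, 0.3046]
tool_rot: [180.0, -0.1, -3.6]
wrist_force: [0.1, -0.0, 0.9]
grip_width: 0.0855
```

Run:
```python
from h import *
c=cap("wrist","w24")
f=c["frame"].min(axis=2)
for ce,st in blobs(f>225,300): print(ce,st,onz(c,*ce,0.026).round(4))
print(delta([.4955,-.4130,.173],-3.5))
```

```text
[321.4 204.1] [296, 180, 52, 49, 2015] [ 0.4949 -0.4112  0.026 ]
[182.  242.2] [156, 219, 53, 48, 1980] [ 0.4648 -0.2758  0.026 ]
(array([ -1. ,  -0.2, 132.2]), np.float64(-0.051072918092089026))
```

View pics/w24.png

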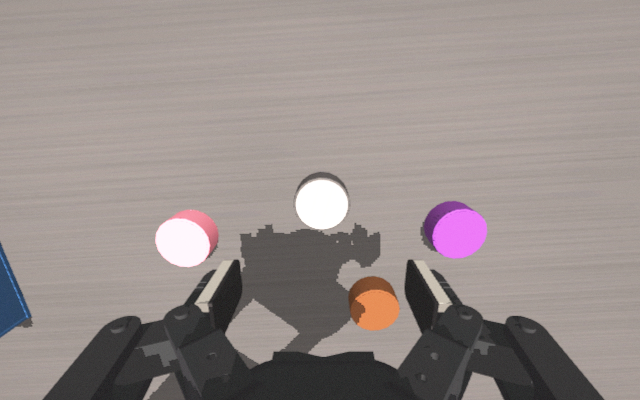

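Emit:
play_rows --rows '[{"delta_pos": [-1,-1,45],"twist": 0},{"delta_pos": [-1,-1,85],"twist": 0},{"delta_pos": [-1,-1,115],"twist": 0},{"delta_pos": [-1,-1,132],"twist": 0},{"delta_pos": [-1,-1,132],"twist": 0}]'

```text
clock: 36.42
tool_pos: [0.4946, -0.4123, 0.1713]
tool_rot: [-180.0, 0.0, -3.6]
wrist_force: [-0.0, -0.0, -0.6]
grip_width: 0.0857
```

Emit:
play_rows --rows '[{"delta_pos": [0,0,0],"twist": 0},{"delta_pos": [0,0,0],"twist": 0},{"delta_pos": [0,0,0],"twist": 0},{"delta_pos": [0,0,0],"twist": 0}]' --grip 1

```text
clock: 36.92
tool_pos: [0.4954, -0.4135, 0.174]
tool_rot: [179.9, -0.2, -3.6]
wrist_force: [0.8, 1.6, 5.9]
grip_width: 0.0502
```

Emit:
play_rows --rows '[{"delta_pos": [0,0,-5],"twist": 0},{"delta_pos": [0,0,-15],"twist": 0},{"delta_pos": [0,0,-50],"twist": 0},{"delta_pos": [0,0,-100],"twist": 0},{"delta_pos": [0,0,-155],"twist": 0}]'

```text
clock: 37.55
tool_pos: [0.4939, -0.4124, 0.3268]
tool_rot: [-179.9, 0.1, -3.6]
wrist_force: [0.9, -0.2, -4.2]
grip_width: 0.0504
```

Run:
```python
from h import *
c=cap("wrist","w25")
print(delta([.590,.035,.405],-3.5))
```

```text
(array([  66.3, -453.6,  -70.7]), np.float64(-0.13332778815019708))
```

View pics/w25.png

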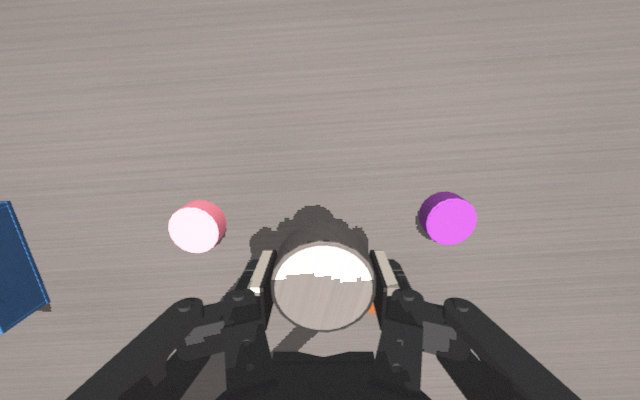

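Emit:
play_rows --rows '[{"delta_pos": [4,-28,-35],"twist": 0},{"delta_pos": [12,-80,-60],"twist": 0},{"delta_pos": [20,-135,-71],"twist": 0},{"delta_pos": [28,-192,-71],"twist": 0},{"delta_pos": [36,-248,-71],"twist": 0}]'

```text
clock: 38.22
tool_pos: [0.5459, -0.1658, 0.3974]
tool_rot: [180.0, -0.0, -3.7]
wrist_force: [1.1, 0.9, -3.9]
grip_width: 0.0503
```

Emit:
play_rows --rows '[{"delta_pos": [8,-55,0],"twist": 0},{"delta_pos": [16,-110,0],"twist": 0},{"delta_pos": [24,-165,0],"twist": 0},{"delta_pos": [30,-203,0],"twist": 0},{"delta_pos": [30,-205,0],"twist": 0}]'

```text
clock: 38.85
tool_pos: [0.589, 0.0374, 0.3969]
tool_rot: [-180.0, 0.0, -3.4]
wrist_force: [-0.4, -1.0, -3.7]
grip_width: 0.0505
```

Run:
```python
from h import *
c=cap("wrist","w26")
print(delta([.590,.035,.341],-3.5))
```

```text
(array([ 1.2,  1.2, 55.9]), np.float64(-0.007563738336898496))
```

View pics/w26.png

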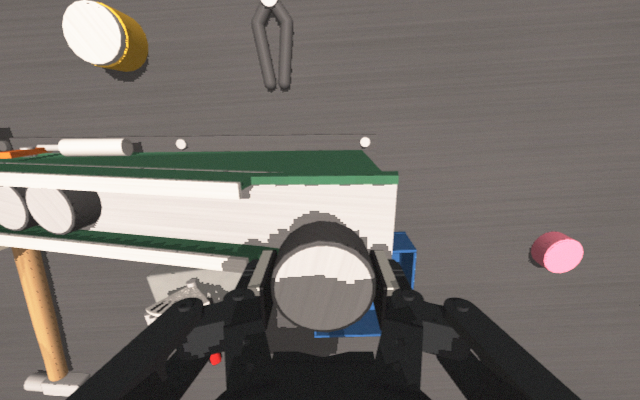

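Emit:
play_rows --rows '[{"delta_pos": [1,0,20],"twist": 0},{"delta_pos": [1,0,40],"twist": 0},{"delta_pos": [1,0,51],"twist": 0},{"delta_pos": [1,0,56],"twist": 0},{"delta_pos": [1,0,56],"twist": 0}]'

```text
clock: 39.52
tool_pos: [0.5901, 0.0348, 0.3411]
tool_rot: [180.0, 0.0, -3.7]
wrist_force: [0.2, 1.3, -3.5]
grip_width: 0.05
```

Emit:
play_rows --rows '[{"delta_pos": [0,0,1.5],"twist": 0},{"delta_pos": [0,0,1.5],"twist": 0},{"delta_pos": [0,0,1.5],"twist": 0}]'

```text
clock: 39.9
tool_pos: [0.5902, 0.035, 0.3405]
tool_rot: [180.0, -0.0, -3.6]
wrist_force: [0.1, 0.7, -2.6]
grip_width: 0.0501
```

Emit:
play_rows --rows '[{"delta_pos": [0,0,0],"twist": 0},{"delta_pos": [0,0,0],"twist": 0},{"delta_pos": [0,0,0],"twist": 0},{"delta_pos": [0,0,0],"twist": 0}]' --grip 0.1

```text
clock: 40.4
tool_pos: [0.5902, 0.035, 0.3403]
tool_rot: [-180.0, -0.0, -3.6]
wrist_force: [-0.2, -0.1, -0.5]
grip_width: 0.0769
```

Emit:
play_rows --rows '[{"delta_pos": [0,0,-20],"twist": 0},{"delta_pos": [0,0,-50],"twist": 0},{"delta_pos": [0,0,-73],"twist": 0},{"delta_pos": [0,0,-73],"twist": 0}]'

```text
clock: 40.9
tool_pos: [0.5907, 0.0349, 0.4173]
tool_rot: [180.0, -0.4, -3.6]
wrist_force: [-0.5, 0.8, 0.8]
grip_width: 0.0769
```

Emit:
play_rows --rows '[{"delta_pos": [-1,25,0],"twist": 0},{"delta_pos": [-1,49,0],"twist": 0},{"delta_pos": [-1,49,0],"twist": 0},{"delta_pos": [-1,49,0],"twist": 0},{"delta_pos": [-1,49,0],"twist": 0}]' --grip 1

```text
clock: 41.52
tool_pos: [0.586, -0.0132, 0.4127]
tool_rot: [-180.0, 0.0, -3.6]
wrist_force: [0.6, 0.1, 0.1]
grip_width: -0.0001
```

Run:
```python
from h import *
from rig import telemetry
print(telemetry.get_obs()["grip_width"])
c=cap("wrist","w27")
print(delta([.586,-.0137,.347],-3.5))
```

```text
-0.00011277279416109657
(array([ 0. ,  0.5, 65.8]), np.float64(-0.09031755652442541))
```

View pics/w27.png

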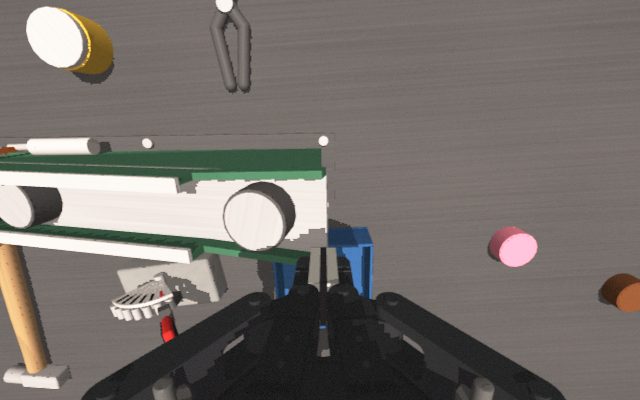

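Same picture as before: slug seated in the loading part at (256,216). Push it; expected contact near y = 0.186.

Emit:
play_rows --rows '[{"delta_pos": [0,1,25],"twist": 0},{"delta_pos": [0,1,48],"twist": 0},{"delta_pos": [0,1,60],"twist": 0},{"delta_pos": [0,1,65],"twist": 0},{"delta_pos": [0,1,65],"twist": 0}]'

```text
clock: 42.2
tool_pos: [0.5861, -0.0148, 0.3484]
tool_rot: [180.0, -0.0, -3.6]
wrist_force: [-0.1, 0.1, 0.3]
grip_width: -0.0002
```

Emit:
play_rows --rows '[{"delta_pos": [0,-10,2.1],"twist": 0},{"delta_pos": [0,-20,4.3],"twist": 0},{"delta_pos": [0,-32,6.8],"twist": 0},{"delta_pos": [0,-44,9.4],"twist": 0},{"delta_pos": [0,-56,11.9],"twist": 0}]'

```text
clock: 42.82
tool_pos: [0.5897, 0.0419, 0.3364]
tool_rot: [180.0, -0.0, -3.6]
wrist_force: [-0.1, -3.3, 2.8]
grip_width: -0.0004
```

Emit:
play_rows --rows '[{"delta_pos": [0,-10,2.1],"twist": 0},{"delta_pos": [0,-20,4.3],"twist": 0},{"delta_pos": [0,-32,6.8],"twist": 0},{"delta_pos": [0,-44,9.4],"twist": 0},{"delta_pos": [0,-56,11.9],"twist": 0}]'

```text
clock: 43.45
tool_pos: [0.5931, 0.0977, 0.324]
tool_rot: [-180.0, 0.0, -3.6]
wrist_force: [-0.4, -2.2, 3.5]
grip_width: -0.0002
```

Emit:
play_rows --rows '[{"delta_pos": [0,-14,3],"twist": 0},{"delta_pos": [0,-28,6],"twist": 0},{"delta_pos": [0,-42,9],"twist": 0},{"delta_pos": [0,-56,11.9],"twist": 0},{"delta_pos": [0,-70,14.9],"twist": 0}]'

```text
clock: 44.08
tool_pos: [0.5975, 0.1677, 0.309]
tool_rot: [180.0, 0.0, -3.6]
wrist_force: [-0.8, -2.5, 3.4]
grip_width: 0.0002
```

Emit:
play_rows --rows '[{"delta_pos": [0,-8,1.7],"twist": 0},{"delta_pos": [0,-13,2.8],"twist": 0},{"delta_pos": [0,-16,3.4],"twist": 0},{"delta_pos": [0,-18,3.8],"twist": 0},{"delta_pos": [0,-18,3.8],"twist": 0}]'

```text
clock: 44.7
tool_pos: [0.5986, 0.1847, 0.3053]
tool_rot: [-180.0, 0.0, -3.7]
wrist_force: [-1.2, -1.2, 1.8]
grip_width: -0.0
```

Emit:
play_rows --rows '[{"delta_pos": [0,-1,0.2],"twist": 0},{"delta_pos": [0,-2,0.4],"twist": 0},{"delta_pos": [0,-3,0.6],"twist": 0},{"delta_pos": [0,-3,0.6],"twist": 0}]'

```text
clock: 45.2
tool_pos: [0.5988, 0.1861, 0.3052]
tool_rot: [179.7, 0.1, -3.7]
wrist_force: [-3.5, -10.5, 5.6]
grip_width: -0.0
```

Emit:
play_rows --rows '[{"delta_pos": [0,-1,0.2],"twist": 0},{"delta_pos": [0,-2,0.4],"twist": 0},{"delta_pos": [0,-2,0.4],"twist": 0}]'

```text
clock: 45.58
tool_pos: [0.5991, 0.1869, 0.305]
tool_rot: [179.5, 0.1, -3.7]
wrist_force: [-3.6, -16.2, 7.0]
grip_width: -0.0003
```

Run:
```python
from h import *
c=cap("wrist","w28",(60,190,420,330),2)
```

```text
(no output)
```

View pics/w28.png

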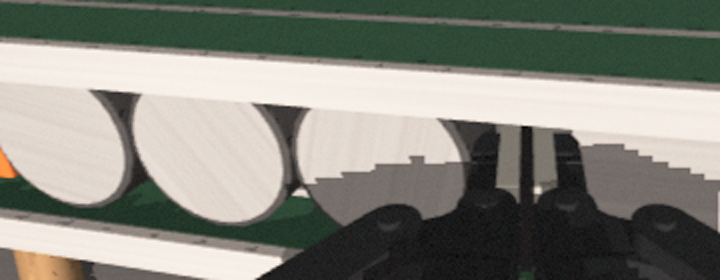

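Emit:
play_rows --rows '[{"delta_pos": [0,5,-1],"twist": 0},{"delta_pos": [0,15,-5],"twist": 0},{"delta_pos": [0,20,-50],"twist": 0},{"delta_pos": [0,30,-100],"twist": 0},{"delta_pos": [0,60,-115],"twist": 0}]'

```text
clock: 46.25
tool_pos: [0.5955, 0.1304, 0.4246]
tool_rot: [-179.9, -0.4, -3.5]
wrist_force: [0.7, -0.3, 0.1]
grip_width: 0.0001
```

Emit:
play_rows --rows '[{"delta_pos": [0,50,0],"twist": 0},{"delta_pos": [0,100,0],"twist": 0},{"delta_pos": [0,120,0],"twist": 0},{"delta_pos": [0,120,0],"twist": 0}]'

```text
clock: 46.75
tool_pos: [0.5875, 0.0094, 0.4195]
tool_rot: [-179.9, -0.0, -3.7]
wrist_force: [0.2, 0.2, -0.1]
grip_width: 0.0
```

Run:
```python
from h import *
c=cap("wrist","w29")
t=cap("top","t29",(170,150,330,270),5);s=cap("scene","s29",(310,170,510,310),4)
r=[]
for cc in(t,s):
    h,S,V=cv2.split(cv2.cvtColor(cc["frame"],cv2.COLOR_BGR2HSV))
    for ce,st in blobs(((h<6)|(h>174))&(S>170)&(V>80),8):
        p=onz(cc,*ce,.135)
        if .35<p[0]<.5 and .08<p[1]<.35: print(ce,st,p); r.append((cc,*ce))
if len(r)==2:print(tri(r))
```

```text
[261.6 233.4] [260, 230, 4, 8, 30] [0.45037888 0.1566513  0.135     ]
[392.2 191.7] [390, 186, 6, 12, 40] [0.44984692 0.15773693 0.135     ]
(array([0.45025423, 0.15719729, 0.13517731]), [array([-0.19525815,  0.04203497]), array([-0.19052834,  0.01738964])])
```

View pics/w29.png

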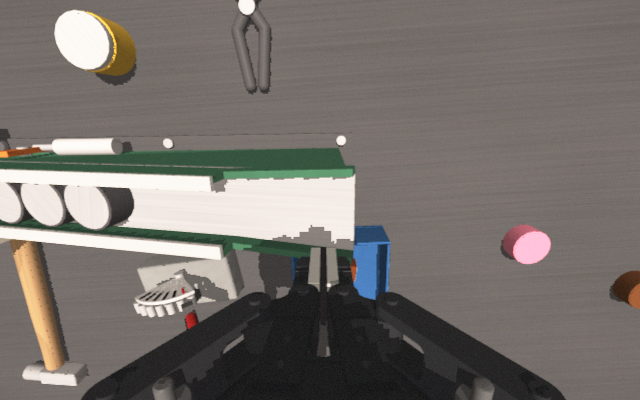

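View pics/t29.png

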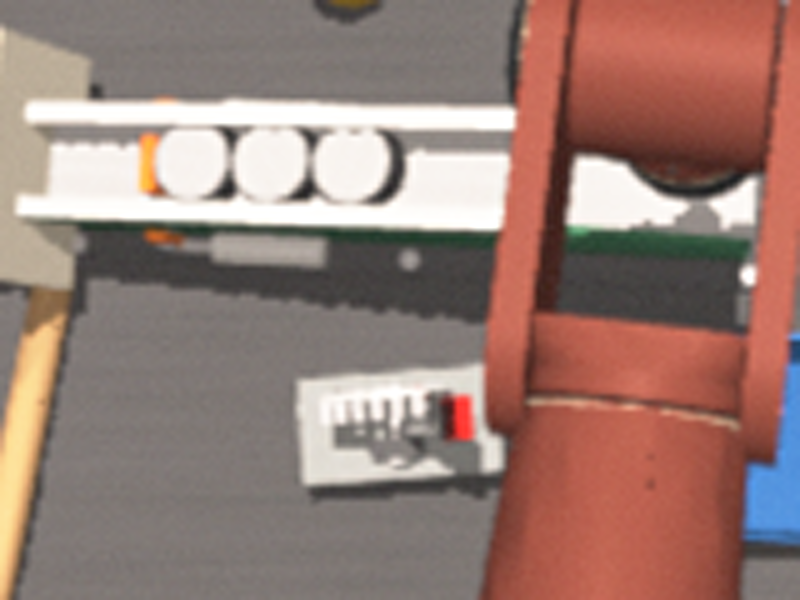

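View pics/s29.png

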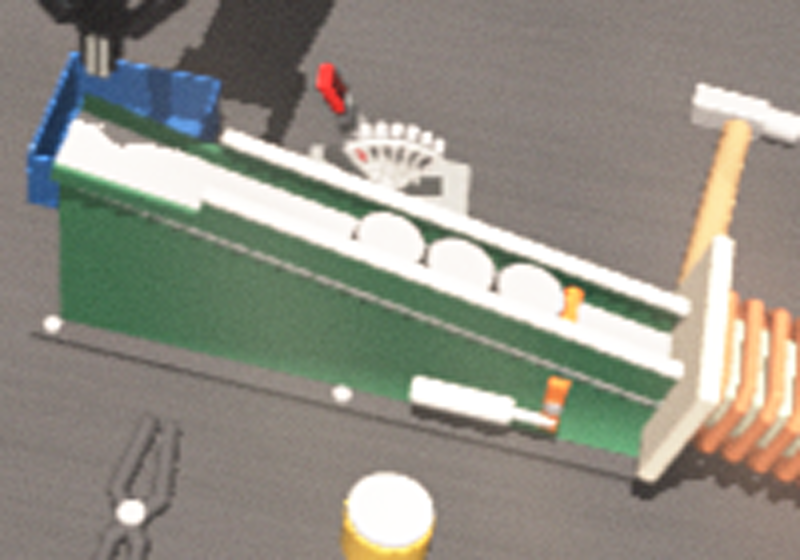

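Run:
```python
from h import *
from rig import viewer
t=viewer.capture("top")
print(onz(t,250.2,235,.04))
print(delta([.4545,.1127,.42],5.4))
```

```text
[0.44572021 0.20812995 0.04      ]
(array([-139.1,  -92.9,   -0.5]), np.float64(-8.940055472556779))
```

Emit:
play_rows --rows '[{"delta_pos": [-45,-30,0],"twist": -3},{"delta_pos": [-90,-60,0],"twist": -6},{"delta_pos": [-130,-87,0],"twist": -9},{"delta_pos": [-139,-93,0],"twist": -9},{"delta_pos": [-139,-93,20],"twist": -9}]'

```text
clock: 47.58
tool_pos: [0.455, 0.1127, 0.401]
tool_rot: [180.0, -0.3, 5.5]
wrist_force: [1.1, -0.6, 0.2]
grip_width: 0.0
```

Emit:
play_rows --rows '[{"delta_pos": [0,0,35],"twist": 0},{"delta_pos": [0,0,65],"twist": 0},{"delta_pos": [0,0,85],"twist": 0},{"delta_pos": [0,0,88],"twist": 0},{"delta_pos": [0,0,88],"twist": 0}]'

```text
clock: 48.2
tool_pos: [0.4552, 0.1114, 0.3112]
tool_rot: [180.0, 0.0, 5.3]
wrist_force: [-0.3, -0.3, -0.2]
grip_width: -0.0004
```

Run:
```python
from h import *
c=cap("wrist","w30");s=cap("scene","s30",(310,120,510,260),4)
print(delta([.4545,.1127,.311],5.4))
```

```text
(array([-0.7, -1.2,  1.4]), np.float64(-0.06312881856064223))
```

View pics/w30.png

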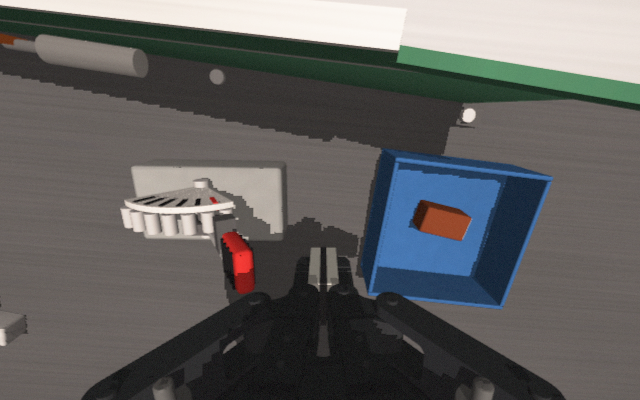

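View pics/s30.png

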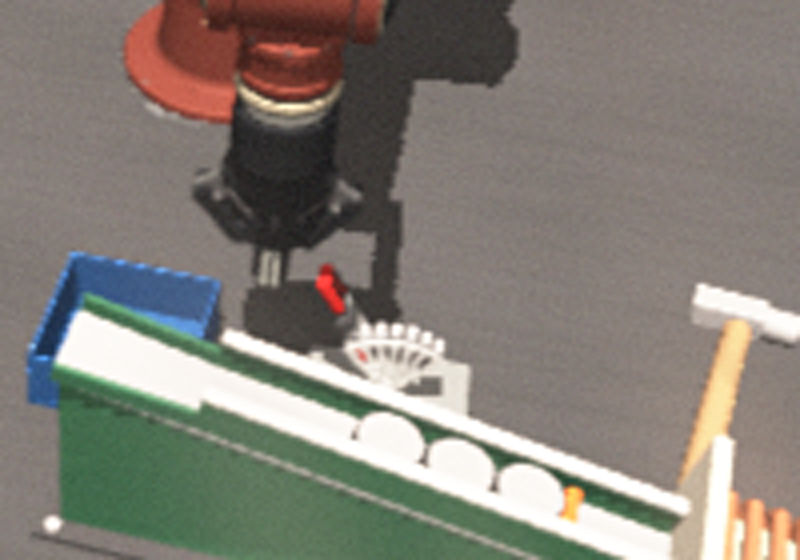

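Emit:
play_rows --rows '[{"delta_pos": [0,-8,0],"twist": 0},{"delta_pos": [0,-16,0],"twist": 0},{"delta_pos": [0,-20,0],"twist": 0},{"delta_pos": [0,-22,0],"twist": 0}]'

```text
clock: 48.8
tool_pos: [0.4526, 0.1341, 0.3116]
tool_rot: [180.0, -0.0, 5.4]
wrist_force: [0.2, -0.7, 1.1]
grip_width: -0.0004
```

Emit:
play_rows --rows '[{"delta_pos": [0,-2,0],"twist": 0},{"delta_pos": [0,-4,0],"twist": 0},{"delta_pos": [0,-6,0],"twist": 0},{"delta_pos": [0,-8,0],"twist": 0},{"delta_pos": [0,-8,0],"twist": 0}]'

```text
clock: 49.42
tool_pos: [0.4524, 0.1407, 0.3135]
tool_rot: [179.7, 0.0, 5.4]
wrist_force: [-4.5, -8.7, 9.4]
grip_width: -0.0002
```

Emit:
play_rows --rows '[{"delta_pos": [0,5,0],"twist": 0},{"delta_pos": [0,14,0],"twist": 0},{"delta_pos": [0,14,6],"twist": 0},{"delta_pos": [0,14,8],"twist": 0},{"delta_pos": [0,14,8],"twist": 0}]'

```text
clock: 50.05
tool_pos: [0.4531, 0.1278, 0.3029]
tool_rot: [-180.0, 0.1, 5.4]
wrist_force: [0.3, 0.0, -0.9]
grip_width: 0.0002
```

Run:
```python
from h import *
c=cap("wrist","w31",(180,180,420,330),3)
s=cap("scene","s31",(350,160,440,220),8)
```

```text
(no output)
```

View pics/w31.png

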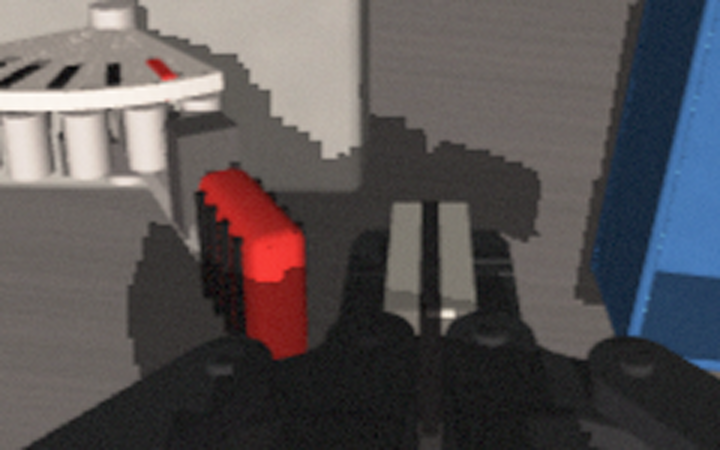

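View pics/s31.png

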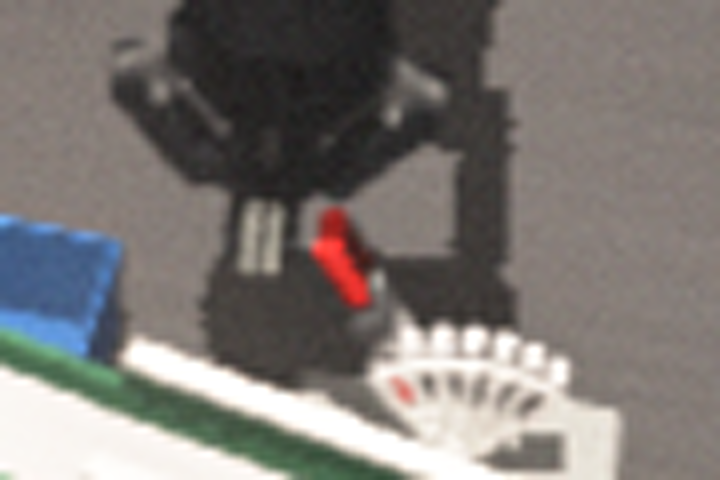

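Emit:
play_rows --rows '[{"delta_pos": [0,-5,0],"twist": 0},{"delta_pos": [0,-8,0],"twist": 0},{"delta_pos": [0,-11,0],"twist": 0},{"delta_pos": [0,-14,0],"twist": 0},{"delta_pos": [0,-16,0],"twist": 0}]'

```text
clock: 50.78
tool_pos: [0.4519, 0.1438, 0.3039]
tool_rot: [-180.0, -0.1, 5.4]
wrist_force: [0.5, -1.6, 0.5]
grip_width: -0.0001
```

Run:
```python
from h import *
s=cap("scene","s32",(350,160,440,220),8)
```

```text
(no output)
```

View pics/s32.png

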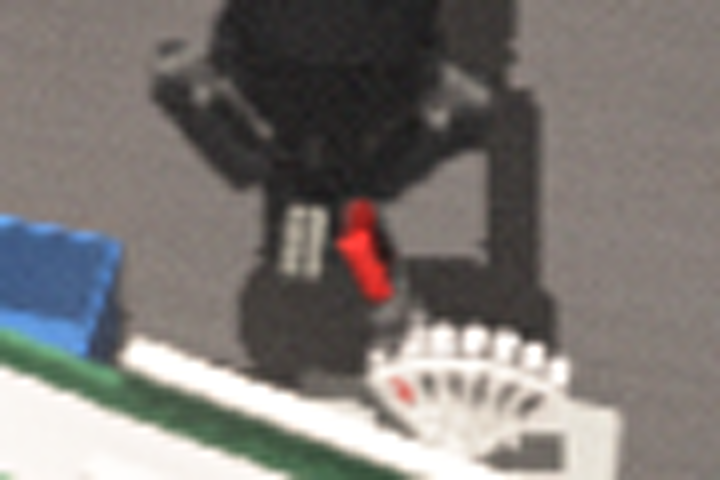

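Emit:
play_rows --rows '[{"delta_pos": [0,-5,0],"twist": 0},{"delta_pos": [0,-10,0],"twist": 0},{"delta_pos": [0,-14,0],"twist": 0},{"delta_pos": [0,-18,0],"twist": 0},{"delta_pos": [0,-22,0],"twist": 0}]'

```text
clock: 51.45
tool_pos: [0.4498, 0.1658, 0.3037]
tool_rot: [-180.0, -0.0, 5.4]
wrist_force: [-0.0, -1.0, 0.2]
grip_width: -0.0001
```

Run:
```python
from h import *
s=cap("scene","s33",(350,160,440,220),8)
```

```text
(no output)
```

View pics/s33.png

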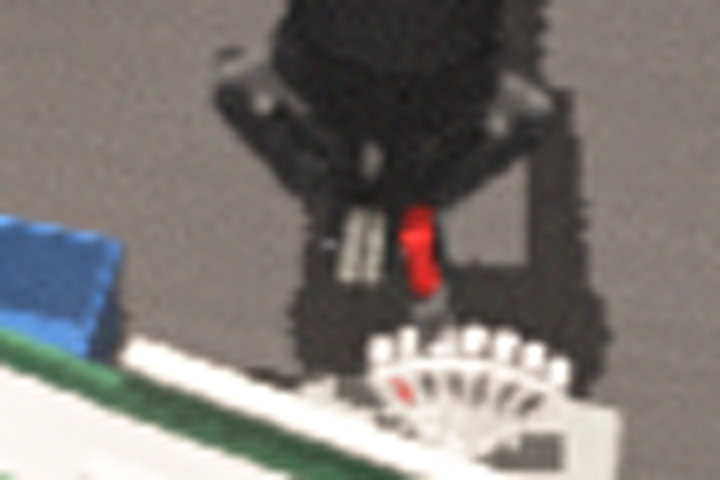

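Emit:
play_rows --rows '[{"delta_pos": [0,-5,0],"twist": 0},{"delta_pos": [0,-10,0],"twist": 0},{"delta_pos": [0,-14,0],"twist": 0},{"delta_pos": [0,-18,0],"twist": 0},{"delta_pos": [0,-20,0],"twist": 0}]'

```text
clock: 52.12
tool_pos: [0.4478, 0.1855, 0.3037]
tool_rot: [180.0, -0.0, 5.4]
wrist_force: [-1.1, -1.6, 1.3]
grip_width: 0.0005
```

Emit:
play_rows --rows '[{"delta_pos": [0,-2,0],"twist": 0},{"delta_pos": [0,-4,0],"twist": 0}]'

```text
clock: 52.38
tool_pos: [0.4475, 0.1895, 0.3036]
tool_rot: [-180.0, -0.0, 5.4]
wrist_force: [1.3, -0.8, 0.6]
grip_width: 0.0
```

Run:
```python
from h import *
s=cap("scene","s34",(350,160,440,220),8)
```

```text
(no output)
```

View pics/s34.png

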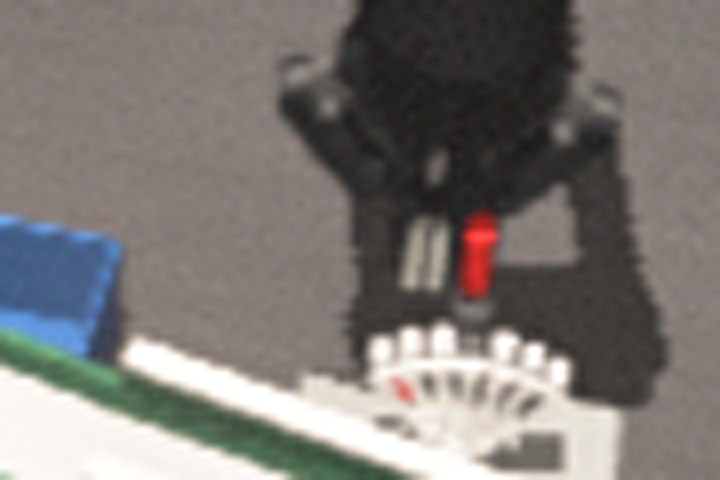

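Emit:
play_rows --rows '[{"delta_pos": [0,10,0],"twist": 0},{"delta_pos": [0,30,0],"twist": 0},{"delta_pos": [0,50,-30],"twist": 0},{"delta_pos": [0,80,-80],"twist": 0},{"delta_pos": [0,110,-130],"twist": 0}]'

```text
clock: 53.05
tool_pos: [0.4573, 0.0786, 0.4343]
tool_rot: [-180.0, 0.0, 5.4]
wrist_force: [0.1, 0.2, -0.1]
grip_width: 0.0
```

Emit:
play_rows --rows '[{"delta_pos": [0,55,0],"twist": 0},{"delta_pos": [0,110,0],"twist": 0},{"delta_pos": [0,165,0],"twist": 0},{"delta_pos": [0,165,0],"twist": 0}]'

```text
clock: 53.55
tool_pos: [0.4728, -0.0876, 0.4332]
tool_rot: [-180.0, 0.0, 5.0]
wrist_force: [-0.6, 0.6, -0.4]
grip_width: 0.0005
```

Run:
```python
from h import *
c=cap("wrist","w35")
t=cap("top","t35",(170,150,350,270),4);s=cap("scene","s35",(310,170,510,310),4)
r=[]
for cc in(t,s):
    h,S,V=cv2.split(cv2.cvtColor(cc["frame"],cv2.COLOR_BGR2HSV))
    for ce,st in blobs(((h<6)|(h>174))&(S>170)&(V>80),8):
        p=onz(cc,*ce,.149)
        if .35<p[0]<.5 and .12<p[1]<.35: print(ce,st,p); r.append((cc,*ce))
if len(r)==2:
    p,e=tri(r);print(p,e)
    d=p-np.array([.4454,.2093,.05]);u=d@np.array([-.094,.9956,0]);print("u",u,"angle",np.arctan2(u,d[2])+.55, "notch",(np.arctan2(u,d[2])+.55)/.22)
```

```text
[245.6 234.4] [244, 230, 4, 9, 31] [0.44737274 0.20104179 0.149     ]
[406.9 189.9] [405, 185, 4, 12, 35] [0.44602417 0.20073987 0.149     ]
[0.44737101 0.20078769 0.15024667] [array([ 0.00161512, -0.00033518]), array([ 0.00156477, -0.00018144])]
u -0.008660131457862926 angle 0.4638257253797569 notch 2.108298751726168
```

View pics/t35.png

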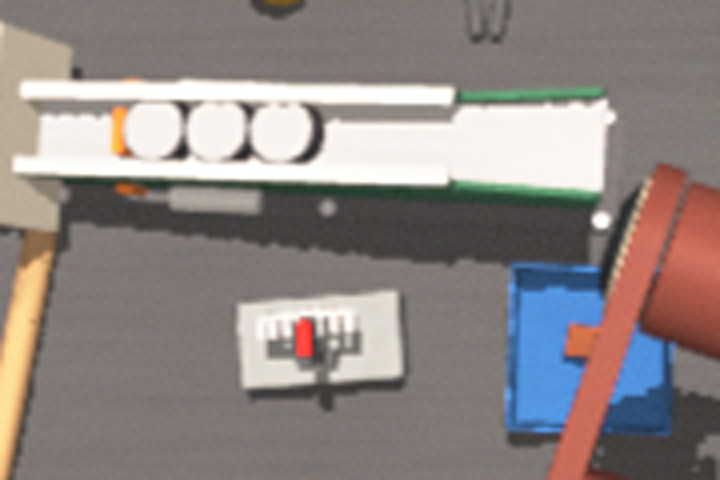

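View pics/s35.png

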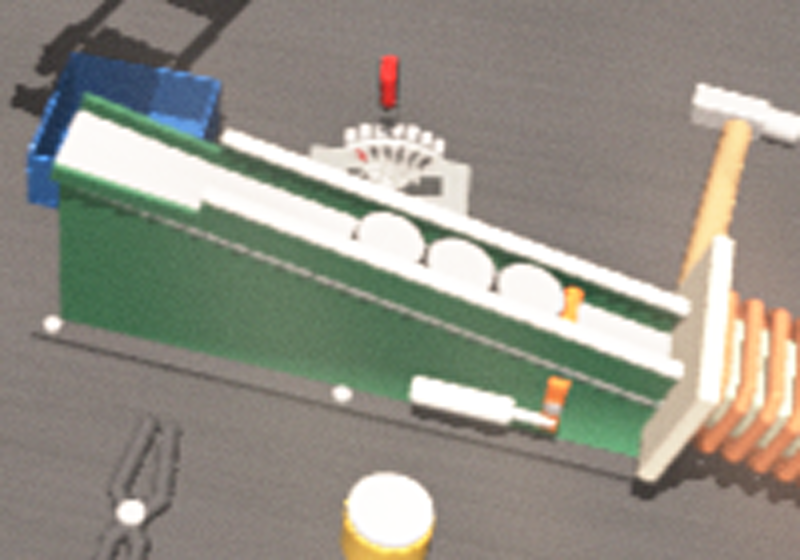

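Run:
```python
from h import *
print(delta([.4505,.155,.304],5.4))
```

```text
(array([   0. , -240.1,  129.5]), np.float64(-0.03855805710202276))
```

Emit:
play_rows --rows '[{"delta_pos": [0,-55,0],"twist": 0},{"delta_pos": [0,-110,0],"twist": 0},{"delta_pos": [0,-165,0],"twist": 0},{"delta_pos": [0,-205,15],"twist": 0},{"delta_pos": [0,-225,50],"twist": 0}]'

```text
clock: 54.32
tool_pos: [0.4514, 0.143, 0.3852]
tool_rot: [-179.9, -0.3, 5.7]
wrist_force: [1.1, 0.3, 0.7]
grip_width: -0.0004
```

Emit:
play_rows --rows '[{"delta_pos": [0,0,40],"twist": 0},{"delta_pos": [0,0,70],"twist": 0},{"delta_pos": [0,0,79],"twist": 0},{"delta_pos": [0,-15,79],"twist": 0},{"delta_pos": [0,-25,79],"twist": 0}]'

```text
clock: 54.95
tool_pos: [0.4501, 0.1658, 0.3064]
tool_rot: [-180.0, -0.2, 5.4]
wrist_force: [-0.4, 0.2, -0.1]
grip_width: -0.0002
```

Run:
```python
from h import *
print(delta([.4474,.1895,.304],5.4))
s=cap("scene","s36",(350,160,440,220),8)
```

```text
(array([ -0.5, -23.8,   2.4]), np.float64(0.009360465113218197))
```

View pics/s36.png

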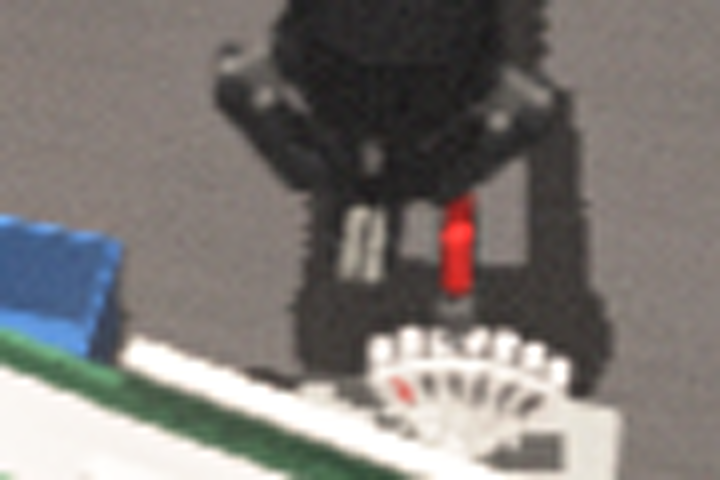

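Emit:
play_rows --rows '[{"delta_pos": [0,-8,2],"twist": 0},{"delta_pos": [0,-16,2],"twist": 0},{"delta_pos": [0,-22,2],"twist": 0},{"delta_pos": [0,-26,2],"twist": 0},{"delta_pos": [0,-29,2],"twist": 0}]'

```text
clock: 55.62
tool_pos: [0.447, 0.1936, 0.3024]
tool_rot: [-180.0, 0.0, 5.4]
wrist_force: [-0.2, -0.1, -0.9]
grip_width: 0.0006
```

Emit:
play_rows --rows '[{"delta_pos": [0,-2,0],"twist": 0},{"delta_pos": [0,-2,0],"twist": 0}]'

```text
clock: 55.88
tool_pos: [0.4468, 0.1954, 0.3023]
tool_rot: [-180.0, 0.0, 5.4]
wrist_force: [0.9, -0.7, 0.0]
grip_width: -0.0
```

Run:
```python
from h import *
s=cap("scene","s37",(350,160,440,220),8)
```

```text
(no output)
```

View pics/s37.png

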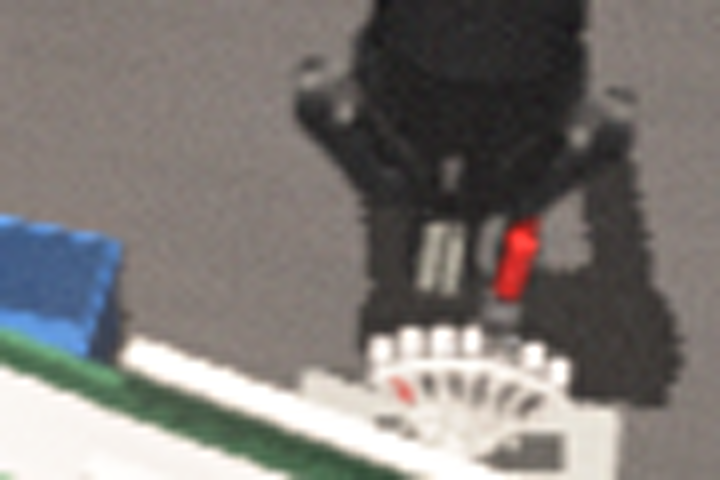

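It has snapped over. Retreat and measure.

Emit:
play_rows --rows '[{"delta_pos": [0,10,0],"twist": 0},{"delta_pos": [0,30,0],"twist": 0},{"delta_pos": [0,50,-30],"twist": 0},{"delta_pos": [0,80,-80],"twist": 0},{"delta_pos": [0,110,-130],"twist": 0}]'

```text
clock: 56.55
tool_pos: [0.4568, 0.0844, 0.4336]
tool_rot: [180.0, 0.0, 5.4]
wrist_force: [1.1, 0.4, -0.4]
grip_width: -0.0
```

Emit:
play_rows --rows '[{"delta_pos": [0,55,0],"twist": 0},{"delta_pos": [0,110,0],"twist": 0},{"delta_pos": [0,165,0],"twist": 0},{"delta_pos": [0,165,0],"twist": 0}]'

```text
clock: 57.05
tool_pos: [0.4722, -0.0818, 0.4324]
tool_rot: [180.0, 0.0, 5.0]
wrist_force: [-0.7, 0.1, 0.2]
grip_width: -0.0002
```

```bash
cat > lev.py <<'E'
from h import *
t=cap("top","t38",(170,150,350,270),4);s=cap("scene","s38",(310,170,510,310),4)
r=[]
for cc in(t,s):
    h,S,V=cv2.split(cv2.cvtColor(cc["frame"],cv2.COLOR_BGR2HSV))
    for ce,st in blobs(((h<6)|(h>174))&(S>170)&(V>80),8):
        p=onz(cc,*ce,.149)
        if .35<p[0]<.5 and .12<p[1]<.35: print(ce,st,p); r.append((cc,*ce))
if len(r)==2:
    p,e=tri(r);print(p,e)
    d=p-np.array([.4454,.2093,.05]);u=d@np.array([-.094,.9956,0]);print("u",u,"angle",np.arctan2(u,d[2])+.55, "notch",(np.arctan2(u,d[2])+.55)/.22)
E
python3 lev.py
```

```text
[237.8 234.8] [236, 231, 4, 8, 25] [0.44619261 0.22378504 0.149     ]
[414.2 190.8] [412, 185, 5, 12, 38] [0.44460429 0.2226603  0.149     ]
[0.44626738 0.22303919 0.15068472] [array([ 0.12946866, -0.0263847 ]), array([ 0.12531452, -0.01593962])]
u 0.013597207255849777 angle 0.6842352616796266 notch 3.110160280361939
```

View pics/t38.png

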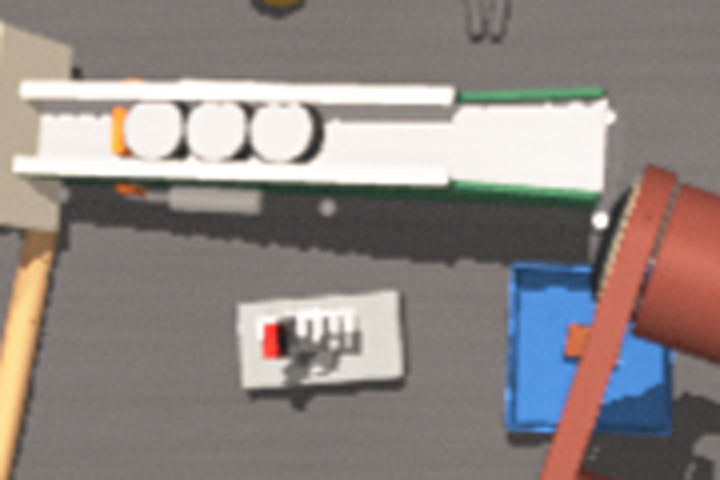

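View pics/s38.png

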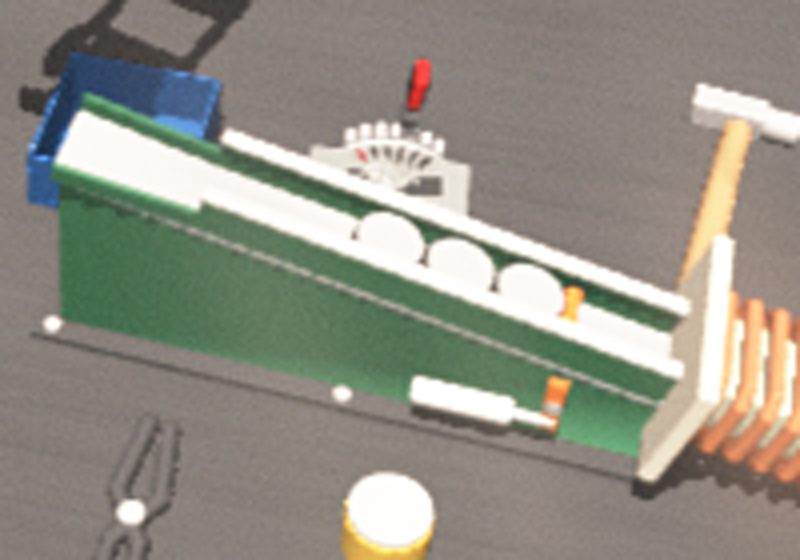

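Run:
```python
from h import *
cap("top","topF");cap("scene","sceneF")
```

```text
(no output)
```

View pics/topF.png

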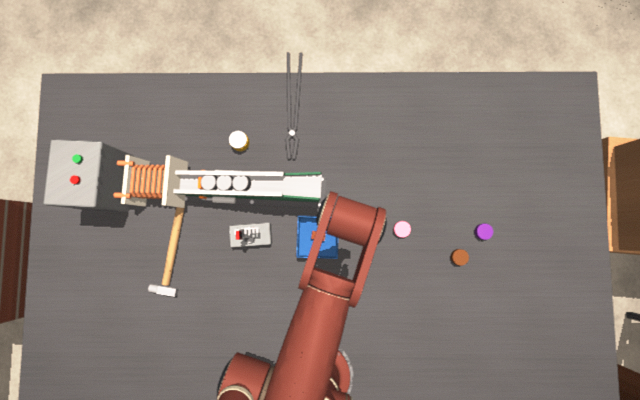

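View pics/sceneF.png

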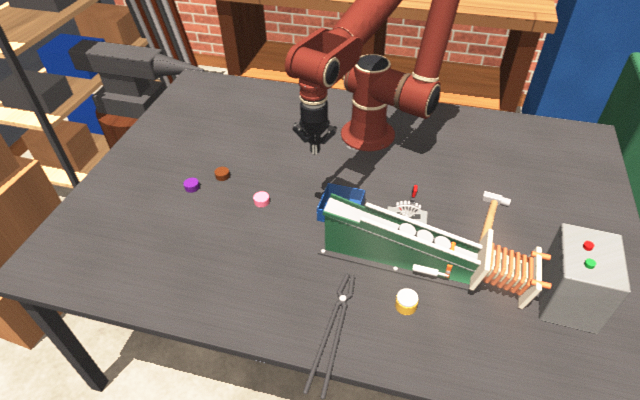

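```bash
python3 -c "
from rig import order
print(order.hand_in())"
```

```text
the job is handed in; nothing more can be done
None
```

I put the rusty bar end in the blue bin and loaded all three steel slugs that were on the bench. I pushed each one down until it was home against the orange stop or the slug before it, then set the count lever to notch 3. The job was handed in at about 57 s with the arm clear of everything; no verdict came back.

- **Slugs:** one was knocked about 3 cm aside during the run, so I measured it again before picking it up. As each slug came home, the push force rose to 12–16 N, and the contact points were about 50 mm apart, as the slug size requires. The last pictures show the three slugs touching in a row against the stop.
- **Lever:** the first try fell back to notch 2, so I pushed it once more. It then measured 0.68 rad from two camera views, against 0.66 for notch 3. The same method had read about 0.02 rad high at notch 2, so I take it as sitting in notch 3.
- **The rest:** in the last pictures the tongs, hammer, tin and the pink, purple and brown look-alikes look unmoved.

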